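# Return the bench tools to their shadow tiles

## Task

Put the four hand tools back on the bench tiles: lay each tool flat on the blue tile whose white silhouette shows that tool, neatly covering the silhouette with its head pointing the way the silhouette's does. Set the tools down rather than dropping them, let go of them all, and do not knock the yellow tin or the glued-up wooden block.

Things in the scene. Friction and masses are not known exactly. Their poses are not given: they have to be found in the camera images.
- hammer: Small hammer, 148 mm long, lying flat: steel head 24 (x) x 84 (y) x 24 mm high, orange handle 22 mm wide, 20 mm high. Origin on the underside, on the handle's centre line, a good place to grip: head centre at x = +41 mm, handle's end at x = -95 mm. x points along the handle to the head, z up. About 0.3 kg, head-heavy. Starts lying flat on the bench, head away from the robot to within about 0.35 rad.
- screwdriver: Short screwdriver, 150 mm long: yellow handle with black stripes and flat sides, 28 mm wide, 26 mm high, 82 mm long, steel shank 7 mm thick 13 mm above the bench. Origin on the underside near the handle's middle: handle from x = -50 to +32 mm, blade's tip at x = +100 mm. x points to the blade, z up. About 0.09 kg. Starts lying flat on the bench, head away from the robot to within about 0.35 rad.
- pliers: Pliers, 150 mm long, rigidly shut: two red handles side by side, parallel, 46 mm wide over both, 14 mm high, dark steel jaws. Origin on the underside, midway between the handles, a good place to grip across both: handles from x = -53 to +25 mm, pivot at x = +50 mm, jaw tips at x = +97 mm. x points to the jaws, z up. About 0.2 kg. Starts lying flat on the bench, head away from the robot to within about 0.35 rad.
- wrench: Adjustable wrench, all bare steel, 150 mm long: flat handle 20 mm wide, 12 mm high, head 46 mm wide, 14 mm high with an open jaw. Origin on the underside, on the handle's centre line: handle from x = -55 to +50 mm, head from x = +50 to +95 mm. Grip the handle there. x points to the head, z up. About 0.2 kg, head-heavy. Starts lying flat on the bench, head away from the robot to within about 0.35 rad.
- hammer_pad: Hammer's place. Blue foam tile fixed to the bench, 164 x 96 mm, 6 mm thick, long side along its x; flat top with a white silhouette of the hammer painted on it (no recess), head towards the tile's +x. Origin: centre of the tile's underside; z up. Rightly placed, the tool's axes are parallel to the tile's and the tool's origin is at x = +20 mm, y = 0, z = +6 mm in the tile's frame.
- screwdriver_pad: Screwdriver's place. Blue foam tile fixed to the bench, 164 x 96 mm, 6 mm thick, long side along its x; flat top with a white silhouette of the screwdriver painted on it (no recess), head towards the tile's +x. Origin: centre of the tile's underside; z up. Rightly placed, the tool's axes are parallel to the tile's and the tool's origin is at x = -25 mm, y = 0, z = +6 mm in the tile's frame.
- pliers_pad: Pliers' place. Blue foam tile fixed to the bench, 164 x 96 mm, 6 mm thick, long side along its x; flat top with a white silhouette of the pliers painted on it (no recess), head towards the tile's +x. Origin: centre of the tile's underside; z up. Rightly placed, the tool's axes are parallel to the tile's and the tool's origin is at x = -22 mm, y = 0, z = +6 mm in the tile's frame.
- wrench_pad: Wrench's place. Blue foam tile fixed to the bench, 164 x 96 mm, 6 mm thick, long side along its x; flat top with a white silhouette of the wrench painted on it (no recess), head towards the tile's +x. Origin: centre of the tile's underside; z up. Rightly placed, the tool's axes are parallel to the tile's and the tool's origin is at x = -20 mm, y = 0, z = +6 mm in the tile's frame.
- tin: Bystander: closed yellow tin with a pale lid, 80 mm across, 58 mm high, loose, to the left of the tools as the robot sees them. Origin: centre of its underside. Not to be disturbed.
- glueup: Bystander: a pale wooden block with a grey slab lying on it (one piece), 100 x 75 mm, 56 mm high, loose, to the right of the tools as the robot sees them. Origin: centre of its underside. Not to be disturbed.
Mind the look-alikes: they are no part of the job. There is more than one size of the hammer; the one meant has the size given above.

How it is judged:
By the outcome, as a careful person would: the job done as asked, in the order asked, and still so for the second after the job is handed in, with the robot touching nothing.
It also fails if it takes over 112 s, if anything falls off the work surface, if the arm or the gripper's body presses on something with over 40 N, if the wrist force passes 120 N, or if a joint passes its speed limit or range.

## Robot

A 7-joint arm with a two-finger parallel gripper is mounted at the origin on the work surface. World frame = base frame: x ahead of the robot, y to its left, z up, the work surface at z = 0. Lengths are in m, angles in rad, forces in N, time in s.
With the tool pointing down it reaches from about 0.425 to 0.925 m from the base axis. Payload 6.8 kg.
Tool frame: the origin (TCP) lies on the front face of the gripper's body, between the roots of the fingers; the fingertips stand 73 mm ahead of it and the grasp point (between the pads) lies 54 mm ahead of it; z points along the fingers, y is the line along which they close (so a half turn about z gives the same grasp; the last joint's range is limited). The gripper opens to 85 mm and grips with 20 to 120 N. Pads are 22 mm wide; open, the fingers measure 114 mm over their backs; the gripper's body (76 mm by 85 mm) begins 54 mm behind the grasp point. The pads swing forward as they close: fully open they stand 13 mm farther back than shut.
Start: joints at [1.13, 0.477, 0.022, 1.555, -0.011, 1.109, -0.083], TCP at [0.221, -0.638, 0.304] pointing down, gripper open.
Joint ranges: [-2.96, 2.96], [-0.34, 2.1], [-1.41, 1.46], [0.24, 2.44], [-1.37, 4.51], [0.17, 1.92], [-2.96, 2.96]. Speed limits (rad/s): [2.39, 2.39, 3.14, 3.14, 3.14, 3.14, 3.14].

## Interface

Orientations are given as a unit quaternion [w, x, y, z].
In Python, from station import bot, optics gives the robot as it stands.
- The arm moves only by the tool drive_tool, never from a script. Its argument "deltas" is a list of rows, each an object with "gripper": the closure in counts, from 0 (fully open) to 255 (shut); "offset": the shift along the tool's x, y, z in units of 1000 mm (1.0 is 1000 mm), a list of three; "angular": the turn, a rotation vector about the tool's x, y, z in units of 45 degrees (1.0 is 45 degrees), a list of three. In form: [{"gripper": gripper, "offset": [dx, dy, dz], "angular": [rx, ry, rz]}, ...]. A call has 1 to 5 rows; each row is the pose to reach, as a shift and turn from the pose commanded when the call began, along the tool's axes at that moment; what a row does not reach only later rows make up. A row lasts 1/10 s, in which the tool goes at most 50 mm and 8.59 degrees, less where a joint would pass 70% of its speed; a pose out of reach is approached as far as the arm can. A call with a number of a shift or a turn outside -1 to 1 is refused whole. A call with a gripper value outside its range is refused whole. The fingers move at their own pace and stop on an object; "grip_force" is the grip in N (left out, the last holds). Time passes only in rows, so rows that repeat a pose let the fingers close. It gives the time, the measured TCP pose, the force, the opening and the grip force at its end, in the units of the state.
- bot.get_obs(): the state, without advancing time (a new reading comes with each control period).
- optics.read_camera(name): name is "scene" or "top" or "wrist"; returns the picture (384x512x3 uint8, blue, green, red); there is no depth.
- optics.camera_model(name): a dict with "fx", "fy", "cx", "cy" (pixels), "dist" ([k1, k2, p1, p2, k3] as OpenCV has them; the pictures are not rectified), "cam_to_world" (4x4, takes a point from camera to world coordinates). Camera axes: x right, y up, looking along -z (the intrinsics and any distortion apply to the point x, -y, -z); pixel columns grow to the right and rows downward; lengths in m; the calibration is good to about 2 mm. A picture is of the moment at which its call begins: read the wrist's pose just before it. camera_model takes no time and is no camera call; for the wrist camera it gives the pose at the moment of the call.
- bot.hand_in(): hands the job in; it is judged then, once.
The state is a dict: "t": time; "q": joint angles; "joint_vel": joint speeds; "joint_torque": joint torques, N m; "eef_pos": TCP position; "tool_rot": TCP orientation; "contact_force": force on the tool from outside, world axes, zero at the start; "torque": the same for the moment, N m; "gripper_width": opening from 0.0 (shut) to 1.0 (fully open); "grasp_force": force on a finger pad.
Only numpy, scipy, OpenCV 4.12 (cv2) and the standard library are available. Lean on these libraries where they do the work, as an engineer would, in place of code of your own. Each camera call takes 0.05 s, during which the arm holds its last target. There are 200 camera calls.

## Working session

There is one attempt and no reset: what is moved stays moved. The work goes in short steps, Python scripts to look and compute and a tool call to move; the robot and the scene stay as the last step left them, time stands still between calls to the robot, and variables do not carry over. Pictures are saved under pics/ and viewed, at most 15 in all, crops included, and the job is handed in when it is done.

Besides the shell and the picture viewer there is one more tool, called after "Call:" by a JSON object that holds its "name" and its "arguments", one argument or row to a line. drive_tool: Moves the arm, as the interface text tells. Its arguments: {"type":"object","properties":{"deltas":{"type":"array"},"grip_force":{"type":"number"}},"required":["deltas"]}

```bash
ls; mkdir -p pics; cat > h.py <<'E'
import numpy as np, cv2
from station import bot, optics
def ray(m,uv):
    K=np.array([[m['fx'],0,m['cx']],[0,m['fy'],m['cy']],[0,0,1]])
    p=cv2.undistortPoints(np.array(uv,float).reshape(-1,1,2),K,np.array(m['dist'],float)).reshape(-1,2)
    d=np.c_[p[:,0],-p[:,1],-np.ones(len(p))]
    T=np.array(m['cam_to_world']); return T[:3,3],d@T[:3,:3].T
def plane(m,uv,z):
    o,d=ray(m,uv); return o+d*((z-o[2])/d[:,2])[:,None]
E
python3 - <<'E'
from h import *
for n in ('top','scene'):
    im=optics.read_camera(n); cv2.imwrite(f'pics/{n}0.png',cv2.resize(im,(800,600),interpolation=cv2.INTER_CUBIC)); cv2.imwrite(f'{n}0.png',im)
    m=optics.camera_model(n); print(n,m['fx'],np.round(m['cam_to_world'],2).tolist(),m['dist'])
print(bot.get_obs())
E
```

```text
pics
top 364.51377354795056 [[-0.05, 0.98, -0.21, 0.27], [-1.0, -0.05, 0.01, -0.0], [0.0, 0.22, 0.98, 1.09], [0.0, 0.0, 0.0, 1.0]] [-0.00531094  0.          0.          0.          0.        ]
scene 386.00174379843435 [[-0.8, -0.39, 0.46, 1.13], [0.6, -0.54, 0.59, 0.8], [0.02, 0.75, 0.67, 0.94], [0.0, 0.0, 0.0, 1.0]] [0.04414215 0.         0.         0.         0.        ]
{'t': 0.1, 'q': array([ 1.12988622,  0.4777154 ,  0.02233519,  1.55634698, -0.0115158 ,
        1.10930647, -0.08310562]), 'joint_vel': array([ 4.78591866e-04, -3.59049175e-03, -1.31366480e-03, -1.89714958e-03,
       -2.10446154e-05,  8.19440499e-05,  7.66099533e-04]), 'joint_torque': array([ 5.49623874e-03, -5.97761965e+01,  1.61467005e+00, -2.81955582e+01,
        1.29082435e-02,  5.05029573e-03,  3.42548253e-05]), 'eef_pos': array([ 0.22039223, -0.63756698,  0.30302643]), 'tool_rot': array([-8.02773859e-04,  9.86185100e-01,  1.65645009e-01, -1.86685145e-04]), 'contact_force': array([0.02021556, 0.25648914, 0.42497108]), 'torque': array([0.0111481 , 0.00066373, 0.02068888]), 'grasp_force': 0.0, 'gripper_width': 0.9971024984334546}
```

View pics/top0.png

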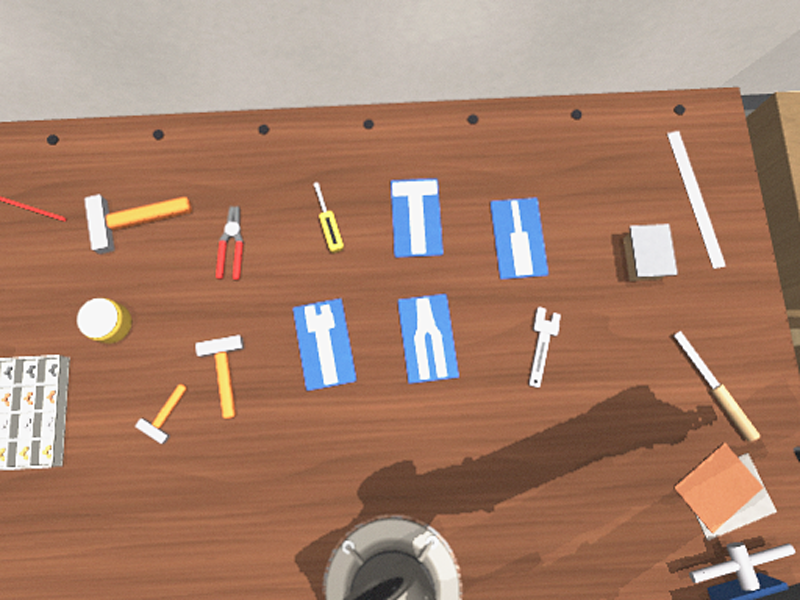

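View pics/scene0.png

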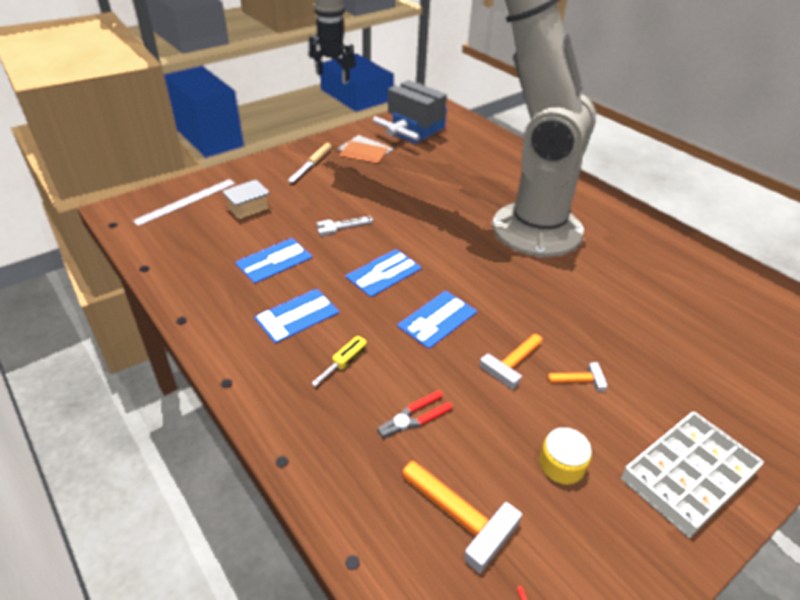

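Three hammer candidates appear in top0: large (140,220), medium (222,375) and small (160,415). I'll measure their lengths along with everything else, using colour masks and rays cast onto the plane at the right height.

```bash
cat > m.py <<'E'
from h import *
im=cv2.imread('top0.png'); m=optics.camera_model('top')
hsv=cv2.cvtColor(im,cv2.COLOR_BGR2HSV); H,S,V=[hsv[...,i].astype(int) for i in range(3)]
def comps(mask,mn=25):
    k,l,st,c=cv2.connectedComponentsWithStats(mask.astype(np.uint8),connectivity=8)
    return [np.argwhere(l==i)[:,::-1].astype(float) for i in range(1,k) if st[i,4]>=mn]
def rep(name,px,z):
    P=plane(m,px,z)[:,:2]; r=cv2.minAreaRect(P.astype(np.float32)*1000)
    b=cv2.boxPoints(r); e=[b[1]-b[0],b[2]-b[1]]; L=max(e,key=np.linalg.norm)
    if L[0]<0:L=-L
    print(name,'px',np.round(px.mean(0)/.64).astype(int),'c',np.round(r[0],1),'LxW',np.round(sorted([np.linalg.norm(x) for x in e])[::-1],0),'yaw',round(float(np.arctan2(L[1],L[0])),3),len(px))
roi=np.zeros(H.shape,bool); roi[110:300,45:440]=1
for c in comps((H>100)&(H<125)&(S>120)&(V>90)&roi,300): 
    h=cv2.convexHull(c.astype(np.float32)).reshape(-1,2); rep('pad',h,.006)
for c in comps((H>10)&(H<24)&(S>170)&(V>170)&roi): rep('orange',c,.02)
for c in comps((H>=24)&(H<35)&(S>120)&(V>120)&roi): rep('yellow',c,.026)
for c in comps(((H<6)|(H>174))&(S>170)&(V>120)&roi): rep('red',c,.014)
for c in comps((S<60)&(V>90)&roi,10): rep('grey',c,.014)
E
python3 m.py
```

```text
pad px [418 227] c [667.9 -84.8] LxW [126.  95.] yaw -0.006 12
pad px [521 241] c [ 631.3 -286.7] LxW [161.  95.] yaw 0.028 14
pad px [424 332] c [440.  -91.2] LxW [163.  95.] yaw 0.071 13
pad px [328 346] c [439.4 107.5] LxW [163.  95.] yaw 0.142 19
yellow px [147 211] c [718.9 448.1] LxW [152.  17.] yaw -1.388 237
yellow px [331 231] c [658.6  84.7] LxW [83. 27.] yaw 0.256 120
yellow px [114 323] c [499.8 504.9] LxW [71. 28.] yaw -0.285 50
yellow px [224 385] c [369.9 292.2] LxW [115.  15.] yaw 0.129 196
yellow px [168 405] c [336.8 393.3] LxW [81.  9.] yaw -0.604 95
red px [238 264] c [611.6 270.9] LxW [74. 13.] yaw -0.099 39
red px [222 262] c [613.3 303.6] LxW [68. 13.] yaw -0.112 38
grey px [684 179] c [ 731.3 -632.1] LxW [41. 13.] yaw -0.168 35
grey px [320 196] c [735.8 104.9] LxW [65.  9.] yaw 0.272 57
grey px [415 208] c [683.1 -82.3] LxW [152.  89.] yaw -0.053 598
grey px [ 98 224] c [703.7 547.8] LxW [125.  45.] yaw 0.182 493
grey px [520 244] c [ 632.7 -286. ] LxW [159.  34.] yaw 0.029 394
grey px [232 225] c [690.1 282.6] LxW [69. 40.] yaw -0.054 190
grey px [653 250] c [ 589.3 -548.7] LxW [107.  80.] yaw -0.003 849
grey px [ 96 317] c [511.9 541.1] LxW [76. 73.] yaw 1.517 515
grey px [428 341] c [439.2 -91.1] LxW [154.  52.] yaw 0.067 609
grey px [323 339] c [438.5 107.1] LxW [154.  51.] yaw 0.138 559
grey px [542 342] c [ 408.9 -308.3] LxW [153.  48.] yaw -0.27 476
grey px [681 340] c [ 405.3 -576.9] LxW [39. 17.] yaw 0.513 64
grey px [219 345] c [444.7 305.6] LxW [90. 28.] yaw -1.435 277
grey px [151 431] c [293.  428.2] LxW [65. 20.] yaw 0.965 158
```

The medium hammer at (222,375) fits: its head measures about 90x28 mm against the 84x24 given. The large one's head is 125 mm and the small one's 65 mm. I'll move above the wrench first.

```bash
cat >> h.py <<'E'
from scipy.spatial.transform import Rotation as Rn
def Rd(yaw):
    c,s=np.cos(yaw),np.sin(yaw); return np.array([[c,s,0],[s,-c,0],[0,0,-1]])
def to(*targets):
    """print chained deltas (tool axes, m / 45deg) for x,y,z,yaw targets from the present pose"""
    o=bot.get_obs(); p=o['eef_pos']; q=o['tool_rot']; R=Rn.from_quat([q[1],q[2],q[3],q[0]]).as_matrix()
    print('t',round(o['t'],2),'p',np.round(p,4),'yaw',round(float(np.arctan2(R[1,0],R[0,0])),3),'q',np.round(o['q'],2),'w',round(o['gripper_width'],3),'F',np.round(o['contact_force'],1),'gf',round(o['grasp_force'],1))
    for x,y,z,yw in targets:
        T=np.array([x,y,z]); R2=Rd(yw)
        print(' off',np.round(R.T@(T-p),4).tolist(),'ang',np.round(Rn.from_matrix(R.T@R2).as_rotvec()/(np.pi/4),3).tolist())
        p,R=T,R2
E
python3 - <<'E'
from h import *
to((.39,-.303,.3,-.27))
m=optics.camera_model('wrist'); print(m['fx'],np.round(m['cam_to_world'],3).tolist())
E
```

```text
t 0.1 p [ 0.2204 -0.6376  0.303 ] yaw 0.333 q [ 1.13  0.48  0.02  1.56 -0.01  1.11 -0.08] w 0.997 F [0.  0.3 0.4] gf 0.0
 off [0.2696, -0.2608, 0.0034] ang [-0.002, 0.001, 0.768]
346.1319264597132 [[0.327, 0.912, 0.247, 0.281], [-0.945, 0.316, 0.084, -0.617], [-0.001, -0.261, 0.965, 0.372], [0.0, 0.0, 0.0, 1.0]]
```

Call:
{"name": "drive_tool", "arguments": {
  "deltas": [
    {"gripper": 0, "offset": [0.27, -0.26, 0.003], "angular": [0, 0, 0.768]},
    {"gripper": 0, "offset": [0.27, -0.26, 0.003], "angular": [0, 0, 0.768]},
    {"gripper": 0, "offset": [0.27, -0.26, 0.003], "angular": [0, 0, 0.768]},
    {"gripper": 0, "offset": [0.27, -0.26, 0.003], "angular": [0, 0, 0.768]},
    {"gripper": 0, "offset": [0.27, -0.26, 0.003], "angular": [0, 0, 0.768]}
  ]
}}

```text
t: 0.6
eef_pos: [0.3334, -0.4158, 0.3017]
tool_rot: [-0.0, 0.991, -0.137, -0.0]
contact_force: [0.4, -0.5, 0.1]
gripper_width: 1.003
grasp_force: 0.0
```

```bash
python3 - <<'E'
from h import *
to((.39,-.303,.3,-.27))
E
```

```text
t 0.6 p [ 0.3334 -0.4158  0.3017] yaw -0.275 q [ 0.73  0.25  0.05  1.9  -0.02  1.   -1.05] w 1.003 F [ 0.4 -0.5  0.1] gf 0.0
 off [0.0239, -0.1239, 0.0016] ang [-0.0, 0.0, -0.006]
```

Call:
{"name": "drive_tool", "arguments": {
  "deltas": [
    {"gripper": 0, "offset": [0.024, -0.124, 0.002], "angular": [0, 0, -0.006]},
    {"gripper": 0, "offset": [0.024, -0.124, 0.002], "angular": [0, 0, -0.006]},
    {"gripper": 0, "offset": [0.024, -0.124, 0.002], "angular": [0, 0, -0.006]},
    {"gripper": 0, "offset": [0.024, -0.124, 0.002], "angular": [0, 0, -0.006]}
  ]
}}

```text
t: 1.0
eef_pos: [0.3913, -0.3003, 0.2997]
tool_rot: [-0.001, 0.992, -0.129, 0.0]
contact_force: [0.1, -0.3, 0.4]
gripper_width: 0.999
grasp_force: 0.0
```

```bash
python3 - <<'E'
from h import *
to((.39,-.303,.1,-.27))
m=optics.camera_model('wrist');im=optics.read_camera('wrist')
import pickle;pickle.dump((m,im),open('w1.pkl','wb'))
cv2.imwrite('pics/w1.png',cv2.resize(im,(800,600)))
E
```

```text
t 1.0 p [ 0.3913 -0.3003  0.2997] yaw -0.258 q [ 0.56  0.18 -0.03  1.98  0.01  0.98 -1.31] w 0.999 F [ 0.1 -0.3  0.4] gf 0.0
 off [-0.0005, 0.0033, 0.1997] ang [-0.002, 0.0, 0.015]
```

View pics/w1.png

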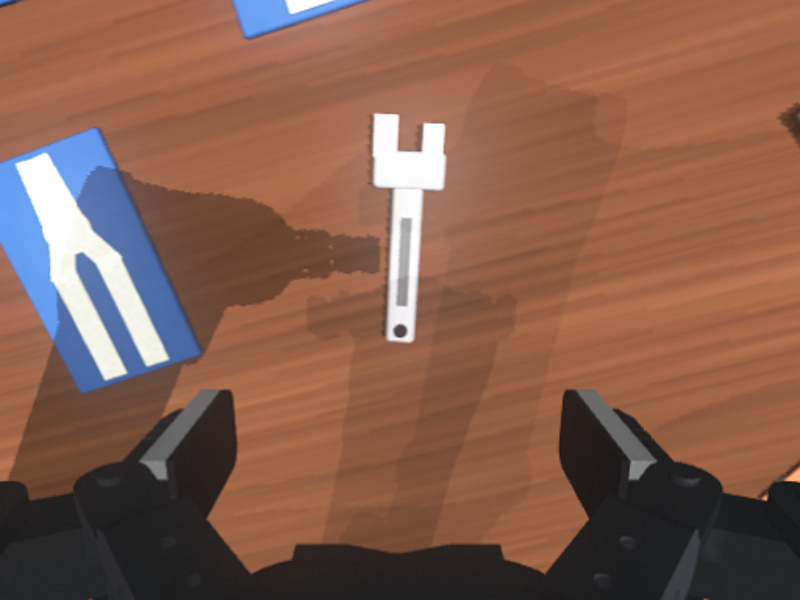

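The wrench is at the image centre: head (410,150), handle end (400,340), jaw up. The pliers tile is complete at left (100,260). Measuring both.

```bash
cat >> h.py <<'E'
def snap(name='wrist'):
    m=optics.camera_model(name); return m,optics.read_camera(name)
def chans(im): 
    h=cv2.cvtColor(im,cv2.COLOR_BGR2HSV).astype(int); return h[...,0],h[...,1],h[...,2]
def comps(mask,mn=25):
    k,l,st,c=cv2.connectedComponentsWithStats(mask.astype(np.uint8),connectivity=8)
    return [np.argwhere(l==i)[:,::-1].astype(float) for i in range(1,k) if st[i,4]>=mn]
def rect(m,px,z):
    """min-area rectangle of pixels on plane z: centre mm, length,width, yaw (x forward)"""
    P=plane(m,px,z)[:,:2]; r=cv2.minAreaRect(P.astype(np.float32)*1000)
    b=cv2.boxPoints(r); e=[b[1]-b[0],b[2]-b[1]]; e.sort(key=np.linalg.norm); L=e[1]*np.sign(e[1][0])
    return np.round(r[0],1),round(float(np.linalg.norm(L))),round(float(np.linalg.norm(e[0]))),round(float(np.arctan2(L[1],L[0])),3)
def pads(m,im,tol=8):
    """tiles seen whole, blue joined with the white inside"""
    H,S,V=chans(im); b=((H>98)&(H<128)&(S>110)&(V>45)).astype(np.uint8)
    b=cv2.morphologyEx(b,cv2.MORPH_CLOSE,np.ones((9,9)))
    for c in comps(b,1500):
        R=rect(m,c,.006)
        print('pad px',c.mean(0).round(),R,'WHOLE' if abs(R[1]-164)<tol and abs(R[2]-96)<tol else '')
def axis(m,px,z):
    P=plane(m,px,z)[:,:2].astype(np.float32)*1000
    vx,vy,x0,y0=cv2.fitLine(P,cv2.DIST_L2,0,.01,.01).ravel(); d=np.array([vx,vy])*np.sign(vx)
    s=(P-[x0,y0])@d; c=np.array([x0,y0]); n=(P-c)@[-d[1],d[0]]
    return d,np.round(c+d*s.min(),1),np.round(c+d*s.max(),1),round(float(s.max()-s.min()),1),round(float(n.max()-n.min()),1),round(float(np.arctan2(d[1],d[0])),3)
E
python3 - <<'E'
from h import *
import pickle
m,im=pickle.load(open('w1.pkl','rb'))
pads(m,im)
H,S,V=chans(im)
w=(S<70)&(V>110); w[:, :230]=0; w[:60]=0; w[240:]=0
for c in comps(w,300):
    print(rect(m,c,.013)); 
    hd=c[c[:,1]>125]; print('handle',axis(m,hd,.012))
E
```

```text
pad px [ 58. 165.] (array([439.6, -94. ]), 162, 99, 0.068) WHOLE
(array([ 407.5, -312.1]), 150, 47, -0.271)
handle (array([ 0.95401573, -0.2997565 ], dtype=float32), array([ 336.3, -287.8], dtype=float32), array([ 431.2, -317.6], dtype=float32), 99.5, 21.7, -0.304)
```

```bash
python3 - <<'E'
from h import *
to((.3885,-.305,.12,-.295),(.3885,-.305,.076,-.295))
E
```

```text
t 1.05 p [ 0.39   -0.3027  0.2998] yaw -0.261 q [ 0.56  0.18 -0.03  1.98  0.01  0.98 -1.31] w 0.998 F [-0.8 -0.6 -0.1] gf 0.0
 off [-0.0008, 0.0027, 0.1798] ang [-0.001, 0.0, 0.043]
 off [0.0, 0.0, 0.044] ang [0.0, 0.0, 0.0]
```

Call:
{"name": "drive_tool", "arguments": {
  "deltas": [
    {"gripper": 0, "offset": [-0.001, 0.003, 0.045], "angular": [0, 0, 0.043]},
    {"gripper": 0, "offset": [-0.001, 0.003, 0.09], "angular": [0, 0, 0.043]},
    {"gripper": 0, "offset": [-0.001, 0.003, 0.135], "angular": [0, 0, 0.043]},
    {"gripper": 0, "offset": [-0.001, 0.003, 0.17], "angular": [0, 0, 0.043]},
    {"gripper": 0, "offset": [-0.001, 0.003, 0.19], "angular": [0, 0, 0.043]}
  ]
}}

```text
t: 1.55
eef_pos: [0.3852, -0.3079, 0.107]
tool_rot: [-0.0, 0.989, -0.15, -0.002]
contact_force: [-0.4, -0.3, 0.0]
gripper_width: 1.003
grasp_force: 0.0
```

Call:
{"name": "drive_tool", "arguments": {
  "deltas": [
    {"gripper": 0, "offset": [0, 0, 0.017], "angular": [0, 0, 0]},
    {"gripper": 0, "offset": [0, 0, 0.034], "angular": [0, 0, 0]},
    {"gripper": 0, "offset": [0, 0, 0.034], "angular": [0, 0, 0]},
    {"gripper": 0, "offset": [0, 0, 0.034], "angular": [0, 0, 0]}
  ]
}}

```text
t: 1.95
eef_pos: [0.3868, -0.3082, 0.0759]
tool_rot: [0.0, 0.989, -0.15, -0.0]
contact_force: [-0.2, 0.9, 0.4]
gripper_width: 1.001
grasp_force: 0.0
```

```bash
python3 - <<'E'
from h import *
to((.3885,-.305,.076,-.295))
E
```

```text
t 1.95 p [ 0.3868 -0.3082  0.0759] yaw -0.301 q [ 0.56  0.54 -0.02  2.13  0.03  0.47 -1.35] w 1.001 F [-0.2  0.9  0.4] gf 0.0
 off [0.0006, -0.0035, -0.0001] ang [0.001, 0.001, -0.008]
```

Call:
{"name": "drive_tool", "arguments": {
  "deltas": [
    {"gripper": 0, "offset": [0, -0.003, 0], "angular": [0, 0, 0]},
    {"gripper": 200, "offset": [0, -0.003, 0], "angular": [0, 0, 0]},
    {"gripper": 255, "offset": [0, -0.003, 0], "angular": [0, 0, 0]},
    {"gripper": 255, "offset": [0, -0.003, 0], "angular": [0, 0, 0]},
    {"gripper": 255, "offset": [0, -0.003, 0], "angular": [0, 0, 0]}
  ],
  "grip_force": 70
}}

```text
t: 2.45
eef_pos: [0.3885, -0.3044, 0.0762]
tool_rot: [0.0, 0.989, -0.149, 0.0]
contact_force: [0.2, 0.3, 0.5]
gripper_width: 0.331
grasp_force: 0.0
```

Call:
{"name": "drive_tool", "arguments": {
  "deltas": [
    {"gripper": 255, "offset": [0, 0, 0], "angular": [0, 0, 0]},
    {"gripper": 255, "offset": [0, 0, 0], "angular": [0, 0, 0]},
    {"gripper": 255, "offset": [0, 0, 0], "angular": [0, 0, 0]},
    {"gripper": 255, "offset": [0, 0, 0], "angular": [0, 0, 0]}
  ]
}}

```text
t: 2.85
eef_pos: [0.3885, -0.3043, 0.0764]
tool_rot: [0.0, 0.989, -0.149, 0.0]
contact_force: [-1.0, 2.1, 7.3]
gripper_width: 0.21
grasp_force: 68.7
```

```bash
python3 - <<'E'
from h import *
to((.3885,-.305,.076,-.295))
E
```

```text
t 2.85 p [ 0.3885 -0.3043  0.0764] yaw -0.299 q [ 0.56  0.54 -0.02  2.14  0.03  0.47 -1.36] w 0.21 F [-1.   2.1  7.3] gf 68.7
 off [0.0003, 0.0007, 0.0004] ang [0.0, -0.0, -0.005]
```

Call:
{"name": "drive_tool", "arguments": {
  "deltas": [
    {"gripper": 255, "offset": [0, 0, -0.02], "angular": [0, 0, 0]},
    {"gripper": 255, "offset": [0, 0, -0.06], "angular": [0, 0, 0]},
    {"gripper": 255, "offset": [0, 0, -0.11], "angular": [0, 0, 0]},
    {"gripper": 255, "offset": [0, 0, -0.15], "angular": [0, 0, 0]},
    {"gripper": 255, "offset": [0, 0, -0.17], "angular": [0, 0, 0]}
  ]
}}

```text
t: 3.35
eef_pos: [0.389, -0.3049, 0.2494]
tool_rot: [0.001, 0.989, -0.149, 0.002]
contact_force: [1.0, -0.1, -2.8]
gripper_width: 0.207
grasp_force: 69.1
```

```bash
python3 - <<'E'
from h import *
to((.45,-.05,.25,.1))
E
```

```text
t 3.35 p [ 0.389  -0.3049  0.2494] yaw -0.3 q [ 0.56  0.25 -0.02  2.04  0.01  0.85 -1.34] w 0.207 F [ 1.  -0.1 -2.8] gf 69.1
 off [-0.017, -0.2615, -0.001] ang [0.003, -0.005, -0.509]
```

Call:
{"name": "drive_tool", "arguments": {
  "deltas": [
    {"gripper": 255, "offset": [0.01, -0.03, 0], "angular": [0, 0, -0.1]},
    {"gripper": 255, "offset": [0, -0.075, 0], "angular": [0, 0, -0.2]},
    {"gripper": 255, "offset": [-0.005, -0.12, 0], "angular": [0, 0, -0.3]},
    {"gripper": 255, "offset": [-0.01, -0.165, 0], "angular": [0, 0, -0.4]},
    {"gripper": 255, "offset": [-0.013, -0.21, 0], "angular": [0, 0, -0.5]}
  ]
}}

```text
t: 3.85
eef_pos: [0.4371, -0.0981, 0.2457]
tool_rot: [0.0, 0.999, 0.048, -0.0]
contact_force: [1.0, -0.6, -2.5]
gripper_width: 0.21
grasp_force: 69.1
```

Call:
{"name": "drive_tool", "arguments": {
  "deltas": [
    {"gripper": 255, "offset": [0, -0.03, 0], "angular": [0, 0, 0]},
    {"gripper": 255, "offset": [0, -0.05, 0], "angular": [0, 0, 0]},
    {"gripper": 255, "offset": [0, -0.05, 0], "angular": [0, 0, 0]}
  ]
}}

```text
t: 4.15
eef_pos: [0.4325, -0.0471, 0.2456]
tool_rot: [-0.0, 0.999, 0.049, -0.001]
contact_force: [0.1, -0.3, -1.8]
gripper_width: 0.207
grasp_force: 69.1
```

```bash
python3 - <<'E'
from h import *
to((.419,.105,.15,.142))
m,im=snap(); pads(m,im)
cv2.imwrite('pics/w2.png',cv2.resize(im,(800,600)))
E
```

```text
t 4.15 p [ 0.4325 -0.0471  0.2456] yaw 0.098 q [ 0.21  0.17 -0.27  2.15  0.06  0.83 -1.57] w 0.207 F [ 0.1 -0.3 -1.8] gf 69.1
 off [0.0016, -0.1526, 0.0958] ang [-0.001, 0.001, -0.055]
pad px [ 86. 148.] (array([439.4, 103.9]), 162, 95, 0.141) WHOLE
pad px [343. 156.] (array([ 441.9, -118.5]), 162, 49, 0.099)
```

View pics/w2.png

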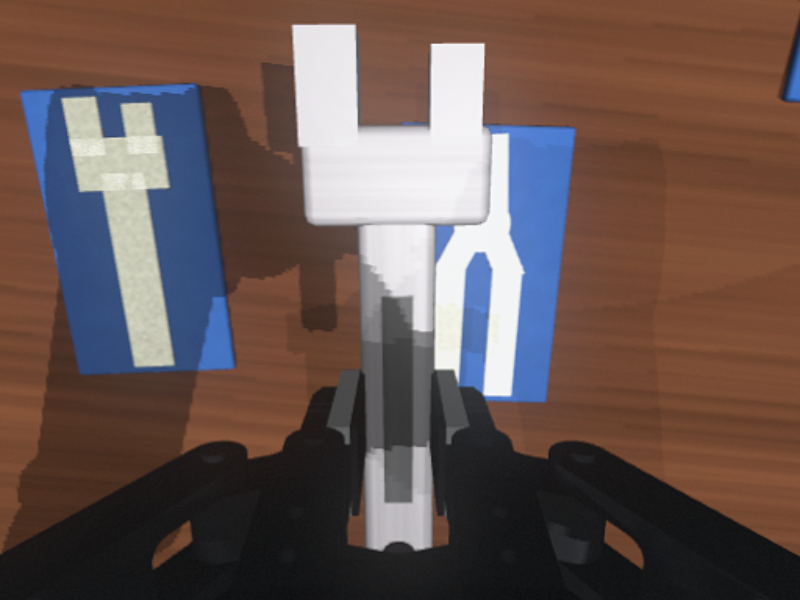

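The wrench is held straight, with its head-to-handle junction at (397,225). Its tile is whole at left, spanning (25,90) to (235,370). Next I'll check the tool's position in the hand and move over the tile.

```bash
python3 - <<'E'
from h import *
o=bot.get_obs();p=o['eef_pos'];m=optics.camera_model('wrist')
P=plane(m,np.array([[397,225],[362,230],[432,230]])*.64,p[2]-.064)
print((P-p)@Rd(.098))
P=plane(m,np.array([[325,25],[457,43],[398,547]])*.64,p[2]-.062)
print((P-p)@Rd(.098))
c,s=np.cos(.141),np.sin(.141)
print(.4394-.02*c,.105-.02*s)
to((.4194,.102,.15,.141))
E
```

```text
[[ 0.04944805  0.00047721  0.064     ]
 [ 0.04824247 -0.0081219   0.064     ]
 [ 0.04820926  0.00907212  0.064     ]]
[[ 0.09341759 -0.01526303  0.062     ]
 [ 0.08975969  0.01385522  0.062     ]
 [-0.04173994  0.00058217  0.062     ]]
0.41959848083973417 0.10218933478592276
t 4.2 p [ 0.4327 -0.049   0.2457] yaw 0.096 q [ 0.21  0.17 -0.27  2.15  0.06  0.83 -1.57] w 0.209 F [-0.8 -0.3 -2.6] gf 69.1
 off [0.0014, -0.1516, 0.0957] ang [-0.0, 0.001, -0.057]
```

Call:
{"name": "drive_tool", "arguments": {
  "deltas": [
    {"gripper": 255, "offset": [0.001, -0.04, 0.01], "angular": [0, 0, -0.02]},
    {"gripper": 255, "offset": [0.001, -0.08, 0.03], "angular": [0, 0, -0.04]},
    {"gripper": 255, "offset": [0.001, -0.12, 0.06], "angular": [0, 0, -0.057]},
    {"gripper": 255, "offset": [0.001, -0.152, 0.09], "angular": [0, 0, -0.057]},
    {"gripper": 255, "offset": [0.001, -0.152, 0.11], "angular": [0, 0, -0.057]}
  ]
}}

```text
t: 4.7
eef_pos: [0.4197, 0.1046, 0.1345]
tool_rot: [-0.001, 0.997, 0.071, -0.0]
contact_force: [0.4, -0.3, -1.8]
gripper_width: 0.207
grasp_force: 69.2
```

Call:
{"name": "drive_tool", "arguments": {
  "deltas": [
    {"gripper": 255, "offset": [0, 0, 0], "angular": [0, 0, 0]},
    {"gripper": 255, "offset": [0, 0, 0], "angular": [0, 0, 0]}
  ]
}}

```text
t: 4.9
eef_pos: [0.4203, 0.1, 0.1359]
tool_rot: [0.0, 0.998, 0.068, -0.001]
contact_force: [0.7, 0.3, -2.3]
gripper_width: 0.205
grasp_force: 69.2
```

```bash
python3 - <<'E'
from h import *
to((.4194,.102,.084,.141))
m,im=snap(); pads(m,im)
cv2.imwrite('pics/w3.png',cv2.resize(im,(800,600)))
E
```

```text
t 4.9 p [0.4203 0.1    0.1359] yaw 0.136 q [-0.1   0.37 -0.33  2.24  0.22  0.57 -2.02] w 0.205 F [ 0.7  0.3 -2.3] gf 69.2
 off [-0.0005, -0.0021, 0.0519] ang [0.001, 0.001, -0.006]
pad px [189. 164.] (array([439.9, 136.3]), 152, 35, 0.141) 
pad px [310. 162.] (array([453.1,  74.9]), 143, 29, 0.141) 
pad px [494. 265.] (array([417.6, -45.2]), 135, 32, 0.324)
```

View pics/w3.png

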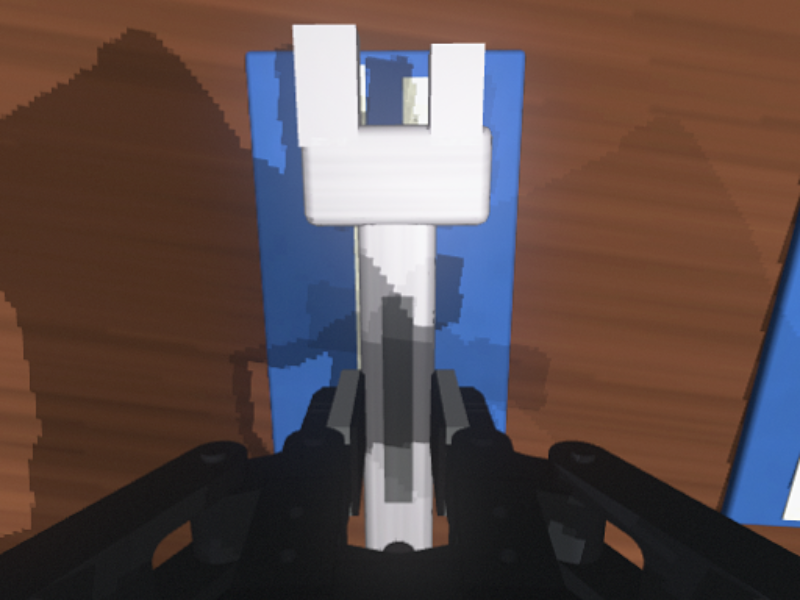

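Call:
{"name": "drive_tool", "arguments": {
  "deltas": [
    {"gripper": 255, "offset": [0.0, -0.0033, 0.02], "angular": [0, 0, -0.006]},
    {"gripper": 255, "offset": [0.0, -0.0033, 0.035], "angular": [0, 0, -0.006]},
    {"gripper": 255, "offset": [0.0, -0.0033, 0.044], "angular": [0, 0, -0.006]},
    {"gripper": 255, "offset": [0.0, -0.0033, 0.05], "angular": [0, 0, -0.006]},
    {"gripper": 255, "offset": [0.0, -0.0033, 0.052], "angular": [0, 0, -0.006]}
  ]
}}

```text
t: 5.45
eef_pos: [0.42, 0.1042, 0.0841]
tool_rot: [0.0, 0.997, 0.071, 0.0]
contact_force: [0.2, -0.0, -1.7]
gripper_width: 0.205
grasp_force: 69.2
```

Call:
{"name": "drive_tool", "arguments": {
  "deltas": [
    {"gripper": 255, "offset": [0, 0, 0], "angular": [0, 0, 0]},
    {"gripper": 255, "offset": [0, 0, 0], "angular": [0, 0, 0]}
  ]
}}

```text
t: 5.65
eef_pos: [0.42, 0.1047, 0.0844]
tool_rot: [-0.0, 0.997, 0.071, 0.0]
contact_force: [-0.1, -0.5, -2.5]
gripper_width: 0.204
grasp_force: 69.2
```

```bash
python3 - <<'E'
from h import *
to((.420,.1032,.083,.141))
E
```

```text
t 5.65 p [0.42   0.1047 0.0844] yaw 0.143 q [-0.15  0.47 -0.28  2.26  0.3   0.44 -2.1 ] w 0.204 F [-0.1 -0.5 -2.5] gf 69.2
 off [-0.0002, 0.0015, 0.0014] ang [-0.0, -0.001, 0.002]
```

Call:
{"name": "drive_tool", "arguments": {
  "deltas": [
    {"gripper": 255, "offset": [0, 0.0015, 0.001], "angular": [0, 0, 0]},
    {"gripper": 255, "offset": [0, 0.0015, 0.002], "angular": [0, 0, 0]},
    {"gripper": 255, "offset": [0, 0.0015, 0.0025], "angular": [0, 0, 0]},
    {"gripper": 255, "offset": [0, 0.0015, 0.0025], "angular": [0, 0, 0]}
  ]
}}

```text
t: 6.05
eef_pos: [0.4201, 0.103, 0.0824]
tool_rot: [0.0, 0.997, 0.071, 0.0]
contact_force: [-3.5, -1.5, 14.0]
gripper_width: 0.204
grasp_force: 71.2
```

Contact made (14 N). Releasing in place, then lifting.

Call:
{"name": "drive_tool", "arguments": {
  "deltas": [
    {"gripper": 180, "offset": [0, 0, 0], "angular": [0, 0, 0]},
    {"gripper": 120, "offset": [0, 0, 0], "angular": [0, 0, 0]},
    {"gripper": 60, "offset": [0, 0, 0], "angular": [0, 0, 0]},
    {"gripper": 0, "offset": [0, 0, 0], "angular": [0, 0, 0]},
    {"gripper": 0, "offset": [0, 0, 0], "angular": [0, 0, 0]}
  ]
}}

```text
t: 6.55
eef_pos: [0.4198, 0.1032, 0.0814]
tool_rot: [-0.0, 0.997, 0.071, -0.0]
contact_force: [0.1, 0.1, 0.1]
gripper_width: 0.953
grasp_force: 0.0
```

Call:
{"name": "drive_tool", "arguments": {
  "deltas": [
    {"gripper": 0, "offset": [0, 0, -0.03], "angular": [0, 0, 0]},
    {"gripper": 0, "offset": [0, 0, -0.07], "angular": [0, 0, 0]},
    {"gripper": 0, "offset": [0, 0, -0.12], "angular": [0, 0, 0]},
    {"gripper": 0, "offset": [0, 0, -0.17], "angular": [0, 0, 0]},
    {"gripper": 0, "offset": [0, 0, -0.2], "angular": [0, 0, 0]}
  ]
}}

```text
t: 7.05
eef_pos: [0.4205, 0.1036, 0.285]
tool_rot: [-0.0, 0.997, 0.071, 0.002]
contact_force: [-0.6, 0.1, 0.8]
gripper_width: 0.999
grasp_force: 0.0
```

```bash
python3 - <<'E'
from h import *
to((.44,.22,.28,.12))
m,im=snap(); pads(m,im)
cv2.imwrite('pics/w4.png',cv2.resize(im,(800,600)))
E
```

```text
t 7.05 p [0.4205 0.1036 0.285 ] yaw 0.143 q [-0.    0.12 -0.41  2.1   0.06  0.92 -1.87] w 0.999 F [-0.6  0.1  0.8] gf 0.0
 off [0.0359, -0.1124, 0.0052] ang [-0.001, -0.005, 0.029]
pad px [255. 149.] (array([438.8, 105.9]), 163, 96, 0.141) WHOLE
pad px [448. 168.] (array([439.3, -95.4]), 164, 100, 0.071) WHOLE
```

View pics/w4.png

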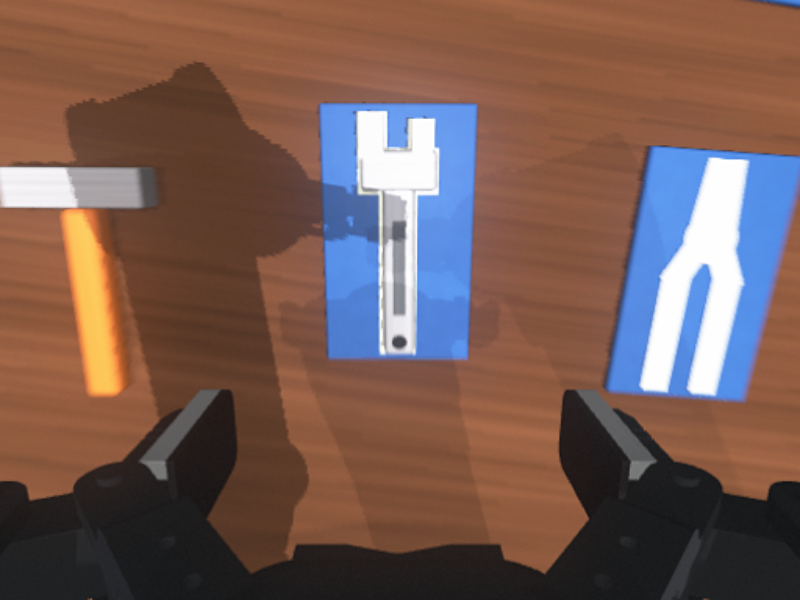

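The wrench lies on its silhouette with its head up. At left is the medium hammer: head (75,190), handle end (105,390). I'll go above it for the confirming crop.

Call:
{"name": "drive_tool", "arguments": {
  "deltas": [
    {"gripper": 0, "offset": [0.01, -0.045, 0], "angular": [0, 0, 0]},
    {"gripper": 0, "offset": [0.012, -0.09, 0], "angular": [0, 0, 0.01]},
    {"gripper": 0, "offset": [0.014, -0.135, 0], "angular": [0, 0, 0.02]},
    {"gripper": 0, "offset": [0.014, -0.175, 0], "angular": [0, 0, 0.02]},
    {"gripper": 0, "offset": [0.014, -0.19, 0], "angular": [0, 0, 0.02]}
  ]
}}

```text
t: 7.6
eef_pos: [0.4051, 0.2975, 0.2813]
tool_rot: [-0.001, 0.998, 0.066, -0.0]
contact_force: [-1.0, -1.1, -0.6]
gripper_width: 0.998
grasp_force: 0.0
```

Call:
{"name": "drive_tool", "arguments": {
  "deltas": [
    {"gripper": 0, "offset": [0, 0, 0], "angular": [0, 0, 0]},
    {"gripper": 0, "offset": [0, 0, 0], "angular": [0, 0, 0]}
  ]
}}

```text
t: 7.8
eef_pos: [0.4066, 0.2925, 0.2808]
tool_rot: [0.001, 0.998, 0.064, -0.0]
contact_force: [0.4, -0.8, -0.2]
gripper_width: 1.0
grasp_force: 0.0
```

```bash
python3 - <<'E'
from h import *
to((.404,.3,.12,.129))
m,im=snap(); H,S,V=chans(im)
for c in comps((H>8)&(H<26)&(S>190)&(V>150),400): print('orange',c.mean(0).round(),axis(m,c,.02))
w=(S<60)&(V>90); w[240:]=0
for c in comps(w,300): print('head',c.mean(0).round(),rect(m,c,.024))
cv2.imwrite('pics/w5.png',cv2.resize(im[40:270],(800,360)))
E
```

```text
t 7.8 p [0.4066 0.2925 0.2808] yaw 0.127 q [-0.3   0.26 -0.52  1.96  0.16  0.96 -2.34] w 1.0 F [ 0.4 -0.8 -0.2] gf 0.0
 off [-0.0015, -0.0079, 0.1608] ang [0.001, 0.001, -0.002]
head [12. 34.] (array([497.4, 512. ]), 62, 24, -0.066)
head [446. 145.] (array([440.2, 113.1]), 146, 53, 0.142)
head [247. 132.] (array([443.5, 302.8]), 84, 25, -1.444)
```

View pics/w5.png

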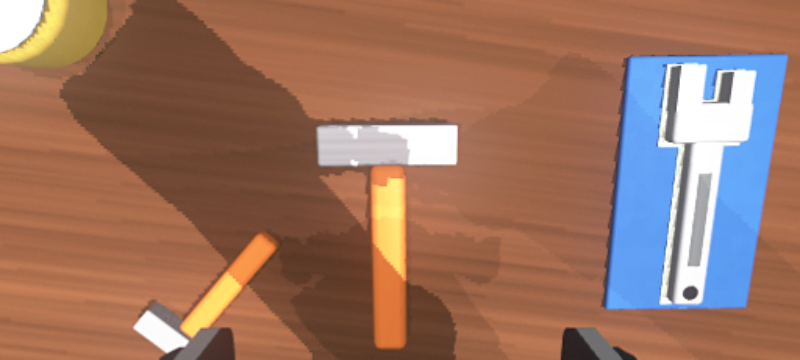

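The crop shows the hammer with its head at (387,145), measured 84x25 mm, which matches the description. The smaller one at (160,330) is the look-alike. Descending to grip.

```bash
python3 - <<'E'
from h import *
to((.4028,.2976,.11,.127))
E
```

```text
t 7.85 p [0.4069 0.2918 0.2809] yaw 0.126 q [-0.3   0.26 -0.52  1.96  0.16  0.96 -2.34] w 1.004 F [ 0.3 -1.  -0.4] gf 0.0
 off [-0.0032, -0.0065, 0.1709] ang [0.002, 0.001, -0.002]
```

Call:
{"name": "drive_tool", "arguments": {
  "deltas": [
    {"gripper": 0, "offset": [-0.003, -0.0065, 0.045], "angular": [0, 0, 0]},
    {"gripper": 0, "offset": [-0.003, -0.0065, 0.09], "angular": [0, 0, 0]},
    {"gripper": 0, "offset": [-0.003, -0.0065, 0.13], "angular": [0, 0, 0]},
    {"gripper": 0, "offset": [-0.003, -0.0065, 0.16], "angular": [0, 0, 0]},
    {"gripper": 0, "offset": [-0.003, -0.0065, 0.171], "angular": [0, 0, 0]}
  ]
}}

```text
t: 8.35
eef_pos: [0.4022, 0.2964, 0.1077]
tool_rot: [0.002, 0.998, 0.062, -0.002]
contact_force: [0.0, -0.4, -0.0]
gripper_width: 1.001
grasp_force: 0.0
```

Call:
{"name": "drive_tool", "arguments": {
  "deltas": [
    {"gripper": 0, "offset": [0, 0, 0.015], "angular": [0, 0, 0]},
    {"gripper": 0, "offset": [0, 0, 0.028], "angular": [0, 0, 0]},
    {"gripper": 0, "offset": [0, 0, 0.034], "angular": [0, 0, 0]},
    {"gripper": 0, "offset": [0, 0, 0.034], "angular": [0, 0, 0]}
  ]
}}

```text
t: 8.75
eef_pos: [0.403, 0.2989, 0.0763]
tool_rot: [0.0, 0.998, 0.063, -0.0]
contact_force: [0.1, -0.5, -0.2]
gripper_width: 1.002
grasp_force: 0.0
```

```bash
python3 - <<'E'
from h import *
to((.4028,.2976,.077,.127))
E
```

```text
t 8.75 p [0.403  0.2989 0.0763] yaw 0.127 q [-0.45  0.57 -0.38  2.1   0.41  0.54 -2.58] w 1.002 F [ 0.1 -0.5 -0.2] gf 0.0
 off [-0.0003, 0.0013, -0.0007] ang [0.001, 0.0, -0.001]
```

Well placed; closing and lifting.

Call:
{"name": "drive_tool", "arguments": {
  "deltas": [
    {"gripper": 200, "offset": [0, 0.001, 0], "angular": [0, 0, 0]},
    {"gripper": 255, "offset": [0, 0.001, 0], "angular": [0, 0, 0]},
    {"gripper": 255, "offset": [0, 0.001, 0], "angular": [0, 0, 0]},
    {"gripper": 255, "offset": [0, 0.001, 0], "angular": [0, 0, 0]},
    {"gripper": 255, "offset": [0, 0.001, 0], "angular": [0, 0, 0]}
  ],
  "grip_force": 100
}}

```text
t: 9.25
eef_pos: [0.4032, 0.2984, 0.0772]
tool_rot: [0.0, 0.998, 0.064, 0.0]
contact_force: [-1.4, -2.2, 7.6]
gripper_width: 0.23
grasp_force: 98.7
```

Call:
{"name": "drive_tool", "arguments": {
  "deltas": [
    {"gripper": 255, "offset": [0, 0, 0], "angular": [0, 0, 0]},
    {"gripper": 255, "offset": [0, 0, 0], "angular": [0, 0, 0]},
    {"gripper": 255, "offset": [0, 0, 0], "angular": [0, 0, 0]},
    {"gripper": 255, "offset": [0, 0, 0], "angular": [0, 0, 0]}
  ]
}}

```text
t: 9.65
eef_pos: [0.4032, 0.2984, 0.0772]
tool_rot: [0.0, 0.998, 0.064, 0.0]
contact_force: [-1.4, -1.1, 8.7]
gripper_width: 0.229
grasp_force: 98.9
```

Call:
{"name": "drive_tool", "arguments": {
  "deltas": [
    {"gripper": 255, "offset": [0, 0, -0.02], "angular": [0, 0, 0]},
    {"gripper": 255, "offset": [0, 0, -0.06], "angular": [0, 0, 0]},
    {"gripper": 255, "offset": [0, 0, -0.11], "angular": [0, 0, 0]},
    {"gripper": 255, "offset": [0, 0, -0.15], "angular": [0, 0, 0]},
    {"gripper": 255, "offset": [0, 0, -0.17], "angular": [0, 0, 0]}
  ]
}}

```text
t: 10.15
eef_pos: [0.4034, 0.2989, 0.2497]
tool_rot: [-0.001, 0.998, 0.063, 0.002]
contact_force: [0.8, 0.8, -3.8]
gripper_width: 0.226
grasp_force: 98.8
```

```bash
python3 - <<'E'
from h import *
to((.55,.05,.25,.0))
E
```

```text
t 10.15 p [0.4034 0.2989 0.2497] yaw 0.127 q [-0.31  0.3  -0.53  1.99  0.2   0.89 -2.39] w 0.226 F [ 0.8  0.8 -3.8] gf 98.8
 off [0.1139, 0.2655, -0.0004] ang [-0.003, -0.004, 0.162]
```

Call:
{"name": "drive_tool", "arguments": {
  "deltas": [
    {"gripper": 255, "offset": [0.015, 0.035, 0], "angular": [0, 0, 0.03]},
    {"gripper": 255, "offset": [0.035, 0.075, 0], "angular": [0, 0, 0.06]},
    {"gripper": 255, "offset": [0.055, 0.115, 0], "angular": [0, 0, 0.09]},
    {"gripper": 255, "offset": [0.075, 0.155, 0], "angular": [0, 0, 0.12]},
    {"gripper": 255, "offset": [0.095, 0.195, 0], "angular": [0, 0, 0.15]}
  ]
}}

```text
t: 10.65
eef_pos: [0.5219, 0.115, 0.2459]
tool_rot: [0.0, 1.0, 0.004, -0.001]
contact_force: [0.6, 0.8, -4.6]
gripper_width: 0.228
grasp_force: 98.7
```

Call:
{"name": "drive_tool", "arguments": {
  "deltas": [
    {"gripper": 255, "offset": [0.02, 0.025, 0], "angular": [0, 0, 0.01]},
    {"gripper": 255, "offset": [0.04, 0.05, 0], "angular": [0, 0, 0.01]},
    {"gripper": 255, "offset": [0.05, 0.05, 0], "angular": [0, 0, 0.01]},
    {"gripper": 255, "offset": [0.05, 0.05, 0], "angular": [0, 0, 0.01]}
  ]
}}

```text
t: 11.05
eef_pos: [0.5729, 0.0666, 0.2457]
tool_rot: [-0.0, 1.0, -0.0, -0.0]
contact_force: [-0.6, 1.3, -3.0]
gripper_width: 0.232
grasp_force: 98.7
```

```bash
python3 - <<'E'
from h import *
m,im=snap(); pads(m,im)
cv2.imwrite('pics/w6.png',cv2.resize(im,(800,600)))
to((.7,-.083,.15,-.05))
E
```

```text
pad px [434.  70.] (array([660.7, -85.6]), 112, 96, -0.002) 
pad px [420. 263.] (array([468.9, -89.5]), 107, 95, 0.069) 
pad px [178. 254.] (array([489.7, 124.3]), 72, 59, -1.43) 
t 11.1 p [0.5719 0.0679 0.2457] yaw 0.001 q [ 0.06  0.4  -0.37  1.83  0.18  0.94 -1.95] w 0.229 F [-0.5  1.4 -4. ] gf 98.7
 off [0.1281, 0.1511, 0.0954] ang [-0.001, 0.002, 0.066]
```

View pics/w6.png

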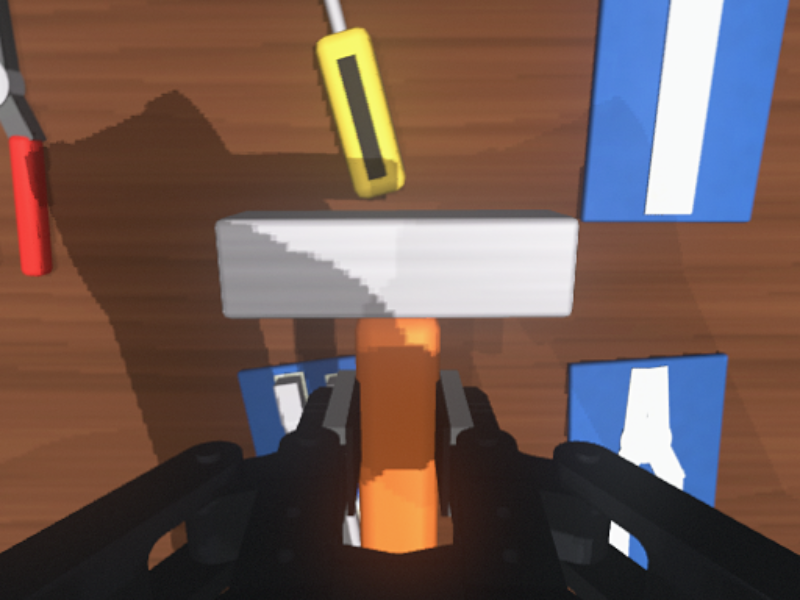

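The hammer is held square. Its tile is cut off at the top right (rear edge at row 220), so I'll move forward to see it whole.

Call:
{"name": "drive_tool", "arguments": {
  "deltas": [
    {"gripper": 255, "offset": [0.04, 0.015, 0], "angular": [0, 0, 0]},
    {"gripper": 255, "offset": [0.08, 0.03, 0], "angular": [0, 0, 0]},
    {"gripper": 255, "offset": [0.09, 0.035, 0], "angular": [0, 0, 0]},
    {"gripper": 255, "offset": [0.09, 0.035, 0], "angular": [0, 0, 0]}
  ]
}}

```text
t: 11.5
eef_pos: [0.6627, 0.0326, 0.2456]
tool_rot: [-0.0, 1.0, 0.001, -0.001]
contact_force: [-1.5, -0.0, -5.0]
gripper_width: 0.226
grasp_force: 98.7
```

```bash
python3 - <<'E'
from h import *
m,im=snap(); pads(m,im)
o=bot.get_obs();p=o['eef_pos']
P=plane(m,np.array([[218,220],[577,220],[222,316],[573,316]])*.64,p[2]-.077+.024)
print((P-p)@Rd(0))
to((.706,-.0856,.15,0))
E
```

```text
pad px [395. 153.] (array([685.8, -86.2]), 162, 95, -0.004) WHOLE
[[ 0.05303749 -0.03852589  0.053     ]
 [ 0.05310895  0.04189675  0.053     ]
 [ 0.0306609  -0.03951252  0.053     ]
 [ 0.03072847  0.04293136  0.053     ]]
t 11.55 p [0.6615 0.0337 0.2457] yaw 0.002 q [ 0.09  0.53 -0.33  1.62  0.2   1.02 -1.87] w 0.226 F [-0.4  0.5 -3.3] gf 98.7
 off [0.0444, 0.1195, 0.0955] ang [-0.001, 0.003, 0.003]
```

Call:
{"name": "drive_tool", "arguments": {
  "deltas": [
    {"gripper": 255, "offset": [0.015, 0.04, 0.02], "angular": [0, 0, 0]},
    {"gripper": 255, "offset": [0.03, 0.08, 0.05], "angular": [0, 0, 0]},
    {"gripper": 255, "offset": [0.0435, 0.1195, 0.08], "angular": [0, 0, 0]},
    {"gripper": 255, "offset": [0.0435, 0.1195, 0.11], "angular": [0, 0, 0]},
    {"gripper": 255, "offset": [0.0435, 0.1195, 0.13], "angular": [0, 0, 0]}
  ]
}}

```text
t: 12.05
eef_pos: [0.7035, -0.0878, 0.1136]
tool_rot: [-0.0, 1.0, -0.0, -0.002]
contact_force: [0.1, 1.3, -4.1]
gripper_width: 0.228
grasp_force: 98.8
```

Call:
{"name": "drive_tool", "arguments": {
  "deltas": [
    {"gripper": 255, "offset": [0, 0, 0.008], "angular": [0, 0, 0]},
    {"gripper": 255, "offset": [0, 0, 0.015], "angular": [0, 0, 0]},
    {"gripper": 255, "offset": [0, 0, 0.02], "angular": [0, 0, 0]},
    {"gripper": 255, "offset": [0, 0, 0.02], "angular": [0, 0, 0]}
  ]
}}

```text
t: 12.45
eef_pos: [0.7061, -0.0862, 0.0969]
tool_rot: [-0.0, 1.0, 0.001, 0.0]
contact_force: [-0.9, -0.9, -3.2]
gripper_width: 0.228
grasp_force: 98.8
```

```bash
python3 - <<'E'
from h import *
m,im=snap(); pads(m,im)
to((.705,-.0858,.083,-.003))
E
```

```text
pad px [257. 118.] (array([762.2, -87.8]), 94, 11, 1.568) 
pad px [328. 239.] (array([ 700.6, -120.3]), 48, 28, -0.005) 
pad px [187. 237.] (array([700.1, -57. ]), 48, 33, -0.005) 
t 12.5 p [ 0.7064 -0.0865  0.0974] yaw 0.002 q [ 0.22  0.77 -0.27  1.58  0.26  0.83 -1.73] w 0.23 F [-0.1  0.4 -4.8] gf 98.8
 off [-0.0014, -0.0007, 0.0144] ang [0.0, -0.001, 0.006]
```

Call:
{"name": "drive_tool", "arguments": {
  "deltas": [
    {"gripper": 255, "offset": [-0.001, 0, 0.006], "angular": [0, 0, 0.005]},
    {"gripper": 255, "offset": [-0.001, 0, 0.01], "angular": [0, 0, 0.005]},
    {"gripper": 255, "offset": [-0.001, 0, 0.012], "angular": [0, 0, 0.005]},
    {"gripper": 255, "offset": [-0.001, 0, 0.014], "angular": [0, 0, 0.005]},
    {"gripper": 255, "offset": [-0.001, 0, 0.0145], "angular": [0, 0, 0.005]}
  ]
}}

```text
t: 13.0
eef_pos: [0.7049, -0.0869, 0.0833]
tool_rot: [0.0, 1.0, -0.001, -0.0]
contact_force: [-6.6, -0.1, 10.2]
gripper_width: 0.23
grasp_force: 100.5
```

Call:
{"name": "drive_tool", "arguments": {
  "deltas": [
    {"gripper": 255, "offset": [0, 0, 0], "angular": [0, 0, 0]},
    {"gripper": 255, "offset": [0, 0, 0], "angular": [0, 0, 0]}
  ]
}}

```text
t: 13.2
eef_pos: [0.7049, -0.087, 0.0833]
tool_rot: [0.0, 1.0, -0.001, -0.0]
contact_force: [-6.0, -0.2, 6.6]
gripper_width: 0.228
grasp_force: 100.4
```

Contact; release and lift towards a view of the screwdriver and its tile.

Call:
{"name": "drive_tool", "arguments": {
  "deltas": [
    {"gripper": 180, "offset": [0, 0, 0], "angular": [0, 0, 0]},
    {"gripper": 120, "offset": [0, 0, 0], "angular": [0, 0, 0]},
    {"gripper": 60, "offset": [0, 0, 0], "angular": [0, 0, 0]},
    {"gripper": 0, "offset": [0, 0, 0], "angular": [0, 0, 0]},
    {"gripper": 0, "offset": [0, 0, 0], "angular": [0, 0, 0]}
  ]
}}

```text
t: 13.7
eef_pos: [0.7052, -0.0869, 0.0819]
tool_rot: [-0.0, 1.0, -0.001, 0.0]
contact_force: [-0.2, -0.5, -0.2]
gripper_width: 0.955
grasp_force: 0.0
```

Call:
{"name": "drive_tool", "arguments": {
  "deltas": [
    {"gripper": 0, "offset": [0, 0, -0.03], "angular": [0, 0, 0]},
    {"gripper": 0, "offset": [0, 0, -0.07], "angular": [0, 0, 0]},
    {"gripper": 0, "offset": [0, 0, -0.12], "angular": [0, 0, 0]},
    {"gripper": 0, "offset": [0, 0, -0.17], "angular": [0, 0, 0]},
    {"gripper": 0, "offset": [0, 0, -0.2], "angular": [0, 0, 0]}
  ]
}}

```text
t: 14.2
eef_pos: [0.7063, -0.0869, 0.2869]
tool_rot: [0.0, 1.0, -0.001, 0.003]
contact_force: [1.7, 0.4, -0.5]
gripper_width: 1.004
grasp_force: 0.0
```

Call:
{"name": "drive_tool", "arguments": {
  "deltas": [
    {"gripper": 0, "offset": [-0.04, 0, 0], "angular": [0, 0, 0]},
    {"gripper": 0, "offset": [-0.06, 0, 0], "angular": [0, 0, 0]},
    {"gripper": 0, "offset": [-0.06, 0, 0], "angular": [0, 0, 0]},
    {"gripper": 0, "offset": [-0.06, 0, 0], "angular": [0, 0, 0]}
  ]
}}

```text
t: 14.6
eef_pos: [0.6453, -0.0869, 0.2823]
tool_rot: [0.0, 1.0, -0.001, 0.0]
contact_force: [0.2, 1.1, 0.2]
gripper_width: 1.005
grasp_force: 0.0
```

```bash
python3 - <<'E'
from h import *
m,im=snap(); pads(m,im)
H,S,V=chans(im)
for c in comps((H>=24)&(H<35)&(S>120)&(V>90),300): print('yellow',c.mean(0).round(),rect(m,c,.026),axis(m,c,.026))
cv2.imwrite('pics/w7.png',cv2.resize(im,(800,600)))
to((.655,.0825,.28,.256))
E
```

```text
pad px [254. 133.] (array([686.4, -87.6]), 161, 95, -0.004) WHOLE
pad px [452. 169.] (array([ 632.5, -289.7]), 162, 100, 0.026) WHOLE
pad px [258. 310.] (array([476.5, -90.9]), 95, 93, -1.502) 
yellow [ 71. 151.] (array([661.7,  82.7]), 72, 22, 0.243) (array([0.96855783, 0.24878863], dtype=float32), array([626.6,  73.7], dtype=float32), array([696.7,  91.7], dtype=float32), 72.4, 22.6, 0.251)
t 14.65 p [ 0.6457 -0.0868  0.2821] yaw -0.003 q [ 0.27  0.48 -0.33  1.62  0.17  1.07 -1.67] w 1.0 F [ 0.2 -0.   0.2] gf 0.0
 off [0.0088, -0.1693, 0.0021] ang [0.0, -0.001, -0.329]
```

View pics/w7.png

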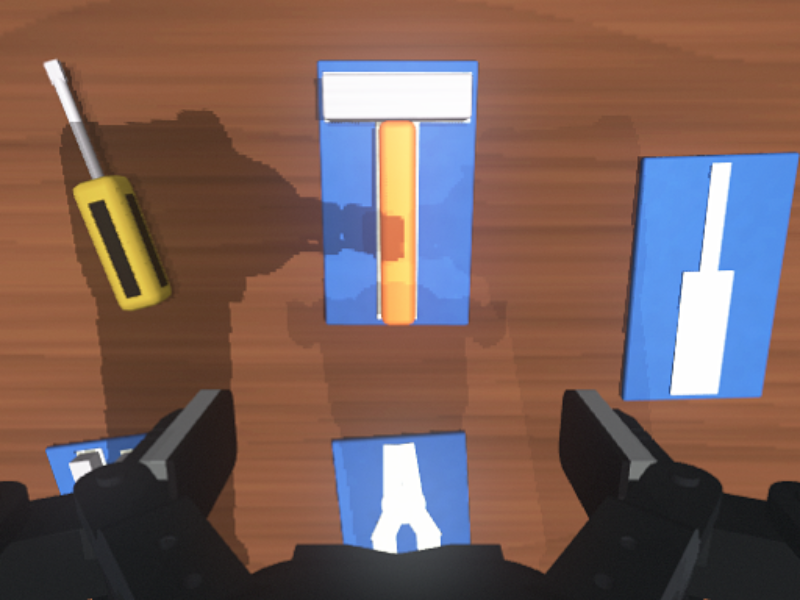

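The hammer covers its silhouette (head (398,97), handle end (398,322)). The screwdriver is at left, handle (122,245), blade up. I'll go over it.

Call:
{"name": "drive_tool", "arguments": {
  "deltas": [
    {"gripper": 0, "offset": [0.003, -0.045, 0], "angular": [0, 0, -0.1]},
    {"gripper": 0, "offset": [0.006, -0.09, 0], "angular": [0, 0, -0.2]},
    {"gripper": 0, "offset": [0.007, -0.135, 0], "angular": [0, 0, -0.32]},
    {"gripper": 0, "offset": [0.007, -0.168, 0], "angular": [0, 0, -0.32]},
    {"gripper": 0, "offset": [0.007, -0.168, 0], "angular": [0, 0, -0.32]}
  ]
}}

```text
t: 15.15
eef_pos: [0.6525, 0.0894, 0.2818]
tool_rot: [-0.003, 0.992, 0.129, 0.0]
contact_force: [-0.3, 0.8, -0.6]
gripper_width: 1.0
grasp_force: 0.0
```

Call:
{"name": "drive_tool", "arguments": {
  "deltas": [
    {"gripper": 0, "offset": [0, 0, 0], "angular": [0, 0, 0]},
    {"gripper": 0, "offset": [0, 0, 0], "angular": [0, 0, 0]}
  ]
}}

```text
t: 15.35
eef_pos: [0.6532, 0.0796, 0.2815]
tool_rot: [0.0, 0.992, 0.123, -0.0]
contact_force: [-0.1, 0.3, -0.1]
gripper_width: 1.0
grasp_force: 0.0
```

```bash
python3 - <<'E'
from h import *
m,im=snap(); pads(m,im)
H,S,V=chans(im)
y=((H>=22)&(H<36)&(S>110)&(V>70)).astype(np.uint8); y=cv2.morphologyEx(y,cv2.MORPH_CLOSE,np.ones((15,15)))
for c in comps(y,300): print('yellow',c.mean(0).round(),rect(m,c,.020),axis(m,c,.020))
w=(S<90)&(V>90); w[240:]=0
for c in comps(w,60): print('shank',c.mean(0).round(),axis(m,c,.0165)[1:])
to((.65,.08,.12,.25))
E
```

```text
pad px [396. 170.] (array([686.4, -86. ]), 163, 95, -0.011) WHOLE
pad px [447. 198.] (array([ 669.6, -121.3]), 129, 26, 0.002) 
pad px [187. 316.] (array([461.3, 108.6]), 122, 95, 0.142) 
pad px [337. 332.] (array([487.5, -66.4]), 68, 51, 0.067) 
yellow [251. 161.] (array([661.2,  84.3]), 81, 27, 0.255) (array([0.96715504, 0.25418723], dtype=float32), array([622.2,  73.7], dtype=float32), array([700.4,  94.3], dtype=float32), 80.8, 27.1, 0.257)
yellow [427. 191.] (array([671.2, -90.9]), 119, 16, 0.007) (array([0.99999255, 0.00385292], dtype=float32), array([611.7, -91.1], dtype=float32), array([730.7, -90.6], dtype=float32), 119.0, 16.5, 0.004)
shank [53. 85.] (array([652.6, 280.1], dtype=float32), array([725.8, 273.9], dtype=float32), 73.4, 46.0, -0.085)
shank [250.  79.] (array([700.1,  94.3], dtype=float32), array([765.8, 111.5], dtype=float32), 67.9, 9.1, 0.256)
shank [444. 129.] (array([643.6, -27.6], dtype=float32), array([ 775. , -110.1], dtype=float32), 155.2, 103.9, -0.56)
shank [251. 174.] (array([628.3,  75.8], dtype=float32), array([672.9,  86.9], dtype=float32), 46.0, 9.0, 0.245)
t 15.4 p [0.6531 0.0793 0.2816] yaw 0.246 q [ 0.08  0.5  -0.41  1.6   0.22  1.09 -1.72] w 1.0 F [-0.6 -0.7 -0.6] gf 0.0
 off [-0.0028, -0.0016, 0.1616] ang [0.001, 0.001, -0.005]
```

```bash
python3 - <<'E'
from h import *
to((.669,.0862,.11,.256))
E
```

```text
t 15.4 p [0.6531 0.0793 0.2816] yaw 0.246 q [ 0.08  0.5  -0.41  1.6   0.22  1.09 -1.72] w 1.0 F [-0.6 -0.7 -0.6] gf 0.0
 off [0.0172, -0.003, 0.1715] ang [0.001, 0.001, -0.013]
```

Call:
{"name": "drive_tool", "arguments": {
  "deltas": [
    {"gripper": 0, "offset": [0.017, -0.003, 0.04], "angular": [0, 0, -0.013]},
    {"gripper": 0, "offset": [0.017, -0.003, 0.085], "angular": [0, 0, -0.013]},
    {"gripper": 0, "offset": [0.017, -0.003, 0.125], "angular": [0, 0, -0.013]},
    {"gripper": 0, "offset": [0.017, -0.003, 0.158], "angular": [0, 0, -0.013]},
    {"gripper": 0, "offset": [0.017, -0.003, 0.171], "angular": [0, 0, -0.013]}
  ]
}}

```text
t: 15.9
eef_pos: [0.6666, 0.0859, 0.1071]
tool_rot: [0.001, 0.992, 0.128, -0.003]
contact_force: [0.2, 0.0, -0.5]
gripper_width: 0.999
grasp_force: 0.0
```

Call:
{"name": "drive_tool", "arguments": {
  "deltas": [
    {"gripper": 0, "offset": [0, 0, 0.014], "angular": [0, 0, 0]},
    {"gripper": 0, "offset": [0, 0, 0.027], "angular": [0, 0, 0]},
    {"gripper": 0, "offset": [0, 0, 0.032], "angular": [0, 0, 0]},
    {"gripper": 0, "offset": [0, 0, 0.032], "angular": [0, 0, 0]}
  ]
}}

```text
t: 16.3
eef_pos: [0.6684, 0.0882, 0.079]
tool_rot: [0.0, 0.992, 0.129, 0.0]
contact_force: [0.8, -0.4, -0.6]
gripper_width: 1.004
grasp_force: 0.0
```

```bash
python3 - <<'E'
from h import *
to((.669,.0862,.078,.256))
E
```

```text
t 16.3 p [0.6684 0.0882 0.079 ] yaw 0.259 q [ 0.01  0.76 -0.34  1.68  0.34  0.77 -1.8 ] w 1.004 F [ 0.8 -0.4 -0.6] gf 0.0
 off [0.0, 0.0021, 0.001] ang [0.0, -0.0, 0.004]
```

Call:
{"name": "drive_tool", "arguments": {
  "deltas": [
    {"gripper": 0, "offset": [0, 0.002, 0.001], "angular": [0, 0, 0]},
    {"gripper": 200, "offset": [0, 0.002, 0.001], "angular": [0, 0, 0]},
    {"gripper": 255, "offset": [0, 0.002, 0.001], "angular": [0, 0, 0]},
    {"gripper": 255, "offset": [0, 0.002, 0.001], "angular": [0, 0, 0]},
    {"gripper": 255, "offset": [0, 0.002, 0.001], "angular": [0, 0, 0]}
  ],
  "grip_force": 60
}}

```text
t: 16.8
eef_pos: [0.6689, 0.0864, 0.0782]
tool_rot: [0.0, 0.992, 0.129, 0.0]
contact_force: [0.4, 0.5, 0.7]
gripper_width: 0.332
grasp_force: 0.0
```

Call:
{"name": "drive_tool", "arguments": {
  "deltas": [
    {"gripper": 255, "offset": [0, 0, 0], "angular": [0, 0, 0]},
    {"gripper": 255, "offset": [0, 0, 0], "angular": [0, 0, 0]},
    {"gripper": 255, "offset": [0, 0, 0], "angular": [0, 0, 0]},
    {"gripper": 255, "offset": [0, 0, 0], "angular": [0, 0, 0]}
  ]
}}

```text
t: 17.2
eef_pos: [0.6691, 0.0866, 0.0784]
tool_rot: [-0.0, 0.992, 0.129, 0.0]
contact_force: [-0.5, 0.3, 4.9]
gripper_width: 0.314
grasp_force: 60.5
```

Call:
{"name": "drive_tool", "arguments": {
  "deltas": [
    {"gripper": 255, "offset": [0, 0, -0.02], "angular": [0, 0, 0]},
    {"gripper": 255, "offset": [0, 0, -0.06], "angular": [0, 0, 0]},
    {"gripper": 255, "offset": [0, 0, -0.11], "angular": [0, 0, 0]},
    {"gripper": 255, "offset": [0, 0, -0.15], "angular": [0, 0, 0]},
    {"gripper": 255, "offset": [0, 0, -0.17], "angular": [0, 0, 0]}
  ]
}}

```text
t: 17.7
eef_pos: [0.6698, 0.0866, 0.2517]
tool_rot: [-0.0, 0.992, 0.129, 0.002]
contact_force: [0.4, 0.9, -1.5]
gripper_width: 0.314
grasp_force: 59.8
```

```bash
python3 - <<'E'
from h import *
to((.63,-.18,.25,.027))
E
```

```text
t 17.7 p [0.6698 0.0866 0.2517] yaw 0.259 q [ 0.06  0.56 -0.41  1.58  0.25  1.05 -1.72] w 0.314 F [ 0.4  0.9 -1.5] gf 59.8
 off [-0.1067, 0.2476, 0.0014] ang [-0.0, -0.006, 0.295]
```

Call:
{"name": "drive_tool", "arguments": {
  "deltas": [
    {"gripper": 255, "offset": [-0.018, 0.04, 0], "angular": [0, 0, 0.06]},
    {"gripper": 255, "offset": [-0.036, 0.083, 0], "angular": [0, 0, 0.12]},
    {"gripper": 255, "offset": [-0.055, 0.126, 0], "angular": [0, 0, 0.18]},
    {"gripper": 255, "offset": [-0.073, 0.169, 0], "angular": [0, 0, 0.24]},
    {"gripper": 255, "offset": [-0.091, 0.212, 0], "angular": [0, 0, 0.295]}
  ]
}}

```text
t: 18.2
eef_pos: [0.634, -0.1438, 0.2472]
tool_rot: [0.0, 1.0, 0.013, -0.001]
contact_force: [0.8, 0.1, -2.3]
gripper_width: 0.312
grasp_force: 59.8
```

Call:
{"name": "drive_tool", "arguments": {
  "deltas": [
    {"gripper": 255, "offset": [-0.007, 0.03, 0], "angular": [0, 0, 0]},
    {"gripper": 255, "offset": [-0.007, 0.037, 0], "angular": [0, 0, 0]},
    {"gripper": 255, "offset": [-0.007, 0.037, 0], "angular": [0, 0, 0]},
    {"gripper": 255, "offset": [-0.007, 0.037, 0], "angular": [0, 0, 0]}
  ]
}}

```text
t: 18.6
eef_pos: [0.6292, -0.1773, 0.2475]
tool_rot: [-0.001, 1.0, 0.014, -0.0]
contact_force: [0.3, 0.4, -0.9]
gripper_width: 0.317
grasp_force: 59.8
```

```bash
python3 - <<'E'
from h import *
m,im=snap(); pads(m,im)
cv2.imwrite('pics/w8.png',cv2.resize(im,(800,600)))
to((.607,-.288,.13,.027))
E
```

```text
pad px [183. 107.] (array([687.7, -87.6]), 165, 94, -0.007) WHOLE
pad px [117. 123.] (array([670.1, -56.4]), 129, 32, 0.005) 
pad px [377. 162.] (array([ 632.4, -288.4]), 161, 95, 0.028) WHOLE
t 18.65 p [ 0.6294 -0.1767  0.2477] yaw 0.03 q [ 0.41  0.52 -0.32  1.64  0.18  1.01 -1.51] w 0.314 F [ 0.6  0.2 -0.9] gf 59.8
 off [-0.0257, 0.1108, 0.1175] ang [-0.002, 0.0, 0.004]
```

View pics/w8.png

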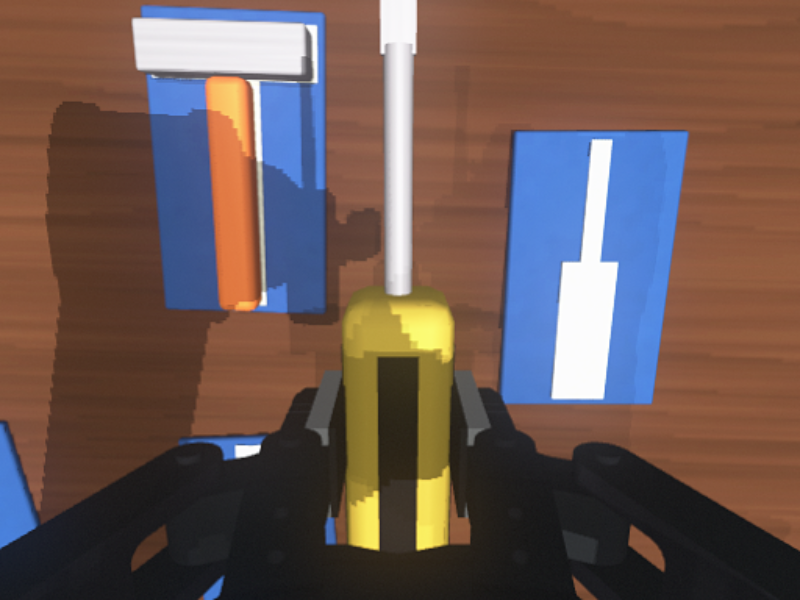

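The screwdriver is held straight, and its tile is whole at right with its silhouette blade up. Moving over it.

```bash
python3 - <<'E'
from h import *
o=bot.get_obs();p=o['eef_pos'];m=optics.camera_model('wrist')
P=plane(m,np.array([[398,292],[398,52]])*.64,p[2]-.0785+.0165)
print((P-p)@Rd(.03))
to((.6074,-.2888,.13,.027))
E
```

```text
[[0.03311665 0.00067016 0.062     ]
 [0.08803545 0.00064979 0.062     ]]
t 18.65 p [ 0.6294 -0.1767  0.2477] yaw 0.03 q [ 0.41  0.52 -0.32  1.64  0.18  1.01 -1.51] w 0.314 F [ 0.6  0.2 -0.9] gf 59.8
 off [-0.0254, 0.1116, 0.1175] ang [-0.002, 0.0, 0.004]
```

Call:
{"name": "drive_tool", "arguments": {
  "deltas": [
    {"gripper": 255, "offset": [-0.009, 0.038, 0.02], "angular": [0, 0, 0.004]},
    {"gripper": 255, "offset": [-0.018, 0.078, 0.05], "angular": [0, 0, 0.004]},
    {"gripper": 255, "offset": [-0.0255, 0.1116, 0.085], "angular": [0, 0, 0.004]},
    {"gripper": 255, "offset": [-0.0255, 0.1116, 0.12], "angular": [0, 0, 0.004]},
    {"gripper": 255, "offset": [-0.0255, 0.1116, 0.135], "angular": [0, 0, 0.004]}
  ]
}}

```text
t: 19.15
eef_pos: [0.605, -0.29, 0.1093]
tool_rot: [-0.001, 1.0, 0.012, -0.002]
contact_force: [-0.3, -0.2, -1.5]
gripper_width: 0.313
grasp_force: 59.8
```

Call:
{"name": "drive_tool", "arguments": {
  "deltas": [
    {"gripper": 255, "offset": [0, 0, 0.008], "angular": [0, 0, 0]},
    {"gripper": 255, "offset": [0, 0, 0.013], "angular": [0, 0, 0]},
    {"gripper": 255, "offset": [0, 0, 0.013], "angular": [0, 0, 0]},
    {"gripper": 255, "offset": [0, 0, 0.013], "angular": [0, 0, 0]}
  ]
}}

```text
t: 19.55
eef_pos: [0.6078, -0.2908, 0.1015]
tool_rot: [0.0, 1.0, 0.013, 0.001]
contact_force: [0.0, -1.3, -1.3]
gripper_width: 0.314
grasp_force: 59.8
```

```bash
python3 - <<'E'
from h import *
m,im=snap(); pads(m,im)
to((.6074,-.2888,.084,.027))
E
```

```text
pad px [191. 120.] (array([ 644.1, -263.2]), 136, 43, 0.018) 
pad px [312. 117.] (array([ 648. , -315.6]), 130, 41, 0.028) 
t 19.6 p [ 0.6077 -0.291   0.1015] yaw 0.025 q [ 0.54  0.71 -0.26  1.68  0.24  0.78 -1.38] w 0.315 F [-0.5  1.3 -0.3] gf 59.8
 off [-0.0003, -0.0023, 0.0175] ang [0.001, -0.003, -0.003]
```

Call:
{"name": "drive_tool", "arguments": {
  "deltas": [
    {"gripper": 255, "offset": [0, -0.0012, 0.007], "angular": [0, 0, -0.003]},
    {"gripper": 255, "offset": [0, -0.0012, 0.012], "angular": [0, 0, -0.003]},
    {"gripper": 255, "offset": [0, -0.0012, 0.015], "angular": [0, 0, -0.003]},
    {"gripper": 255, "offset": [0, -0.0012, 0.017], "angular": [0, 0, -0.003]},
    {"gripper": 255, "offset": [0, -0.0012, 0.0177], "angular": [0, 0, -0.003]}
  ]
}}

```text
t: 20.1
eef_pos: [0.6063, -0.2899, 0.0844]
tool_rot: [0.0, 1.0, 0.013, -0.001]
contact_force: [-9.5, 3.9, 23.2]
gripper_width: 0.316
grasp_force: 62.8
```

Call:
{"name": "drive_tool", "arguments": {
  "deltas": [
    {"gripper": 255, "offset": [0, 0, 0], "angular": [0, 0, 0]},
    {"gripper": 255, "offset": [0, 0, 0], "angular": [0, 0, 0]}
  ]
}}

```text
t: 20.3
eef_pos: [0.6063, -0.2899, 0.0844]
tool_rot: [0.0, 1.0, 0.013, -0.001]
contact_force: [-7.2, 3.3, 19.0]
gripper_width: 0.314
grasp_force: 62.4
```

Call:
{"name": "drive_tool", "arguments": {
  "deltas": [
    {"gripper": 180, "offset": [0, 0, 0], "angular": [0, 0, 0]},
    {"gripper": 120, "offset": [0, 0, 0], "angular": [0, 0, 0]},
    {"gripper": 60, "offset": [0, 0, 0], "angular": [0, 0, 0]},
    {"gripper": 0, "offset": [0, 0, 0], "angular": [0, 0, 0]},
    {"gripper": 0, "offset": [0, 0, 0], "angular": [0, 0, 0]}
  ]
}}

```text
t: 20.8
eef_pos: [0.6066, -0.2901, 0.0819]
tool_rot: [-0.0, 1.0, 0.013, -0.0]
contact_force: [0.5, 0.5, 0.8]
gripper_width: 0.967
grasp_force: 0.0
```

Call:
{"name": "drive_tool", "arguments": {
  "deltas": [
    {"gripper": 0, "offset": [0, 0, -0.03], "angular": [0, 0, 0]},
    {"gripper": 0, "offset": [0, 0, -0.07], "angular": [0, 0, 0]},
    {"gripper": 0, "offset": [0, 0, -0.12], "angular": [0, 0, 0]},
    {"gripper": 0, "offset": [0, 0, -0.17], "angular": [0, 0, 0]},
    {"gripper": 0, "offset": [0, 0, -0.2], "angular": [0, 0, 0]}
  ]
}}

```text
t: 21.3
eef_pos: [0.6077, -0.2905, 0.2867]
tool_rot: [0.001, 1.0, 0.013, 0.002]
contact_force: [0.8, 0.8, 0.6]
gripper_width: 0.999
grasp_force: 0.0
```

```bash
python3 - <<'E'
from h import *
m,im=snap(); pads(m,im)
H,S,V=chans(im)
y=((H>=22)&(H<36)&(S>110)&(V>70)).astype(np.uint8); y=cv2.morphologyEx(y,cv2.MORPH_CLOSE,np.ones((15,15)))
for c in comps(y,300): print('yellow',c.mean(0).round(),rect(m,c,.026))
cv2.imwrite('pics/w9.png',cv2.resize(im,(800,600)))
to((.62,.28,.28,-.1))
E
```

```text
pad px [77. 98.] (array([ 682.2, -109.9]), 156, 51, -0.012) 
pad px [ 11. 109.] (array([668.2, -49.2]), 128, 30, 0.033) 
pad px [253. 133.] (array([ 631.6, -289.5]), 163, 96, 0.028) WHOLE
pad px [ 59. 270.] (array([477.8, -90.8]), 95, 86, -1.497) 
yellow [28. 64.] (array([694.1, -87.9]), 70, 12, 0.011)
yellow [253. 183.] (array([ 597.1, -290.7]), 82, 27, 0.036)
t 21.35 p [ 0.6094 -0.2909  0.2912] yaw 0.026 q [ 0.57  0.5  -0.3   1.56  0.16  1.1  -1.32] w 1.003 F [ 2.2 -0.8  4.1] gf 0.0
 off [0.0255, -0.5705, 0.0089] ang [0.005, -0.014, 0.161]
```

View pics/w9.png

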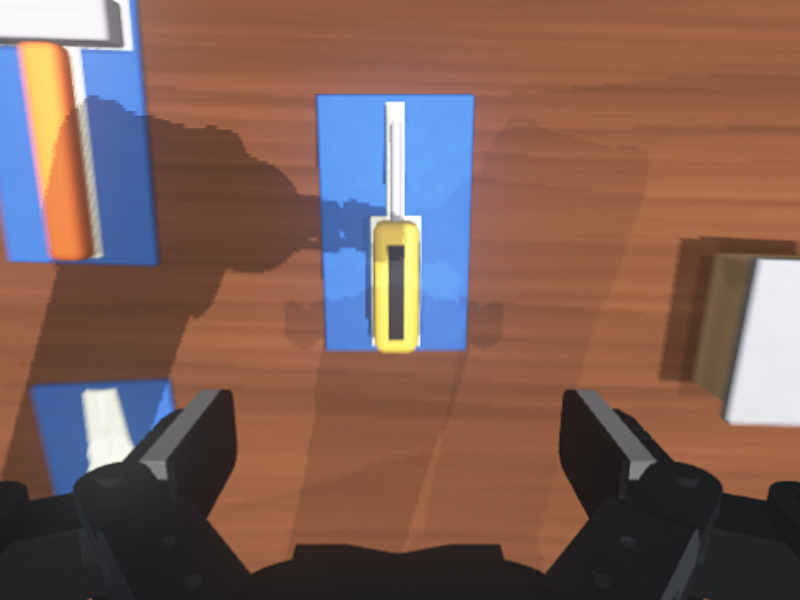

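The screwdriver lies on its silhouette, within about 1 mm. Next, the pliers.

Call:
{"name": "drive_tool", "arguments": {
  "deltas": [
    {"gripper": 0, "offset": [0.002, -0.04, 0], "angular": [0, 0, 0.02]},
    {"gripper": 0, "offset": [0.004, -0.085, 0], "angular": [0, 0, 0.04]},
    {"gripper": 0, "offset": [0.006, -0.13, 0], "angular": [0, 0, 0.06]},
    {"gripper": 0, "offset": [0.008, -0.175, 0], "angular": [0, 0, 0.08]},
    {"gripper": 0, "offset": [0.01, -0.22, 0], "angular": [0, 0, 0.1]}
  ]
}}

```text
t: 21.85
eef_pos: [0.6105, -0.0683, 0.2818]
tool_rot: [0.0, 1.0, -0.026, -0.0]
contact_force: [0.1, 1.2, -0.6]
gripper_width: 0.998
grasp_force: 0.0
```

Call:
{"name": "drive_tool", "arguments": {
  "deltas": [
    {"gripper": 0, "offset": [0, -0.045, 0], "angular": [0, 0, 0.02]},
    {"gripper": 0, "offset": [0, -0.09, 0], "angular": [0, 0, 0.04]},
    {"gripper": 0, "offset": [0, -0.135, 0], "angular": [0, 0, 0.06]},
    {"gripper": 0, "offset": [0, -0.18, 0], "angular": [0, 0, 0.06]},
    {"gripper": 0, "offset": [0, -0.225, 0], "angular": [0, 0, 0.06]}
  ]
}}

```text
t: 22.35
eef_pos: [0.6223, 0.1564, 0.2818]
tool_rot: [0.0, 0.999, -0.05, -0.0]
contact_force: [0.7, -0.8, 0.2]
gripper_width: 1.001
grasp_force: 0.0
```

```bash
python3 - <<'E'
from h import *
to((.62,.28,.28,-.1))
E
```

```text
t 22.35 p [0.6223 0.1564 0.2818] yaw -0.099 q [-0.06  0.47 -0.39  1.64  0.2   1.07 -2.18] w 1.001 F [ 0.7 -0.8  0.2] gf 0.0
 off [-0.0146, -0.1227, 0.0017] ang [0.0, 0.0, 0.001]
```

Call:
{"name": "drive_tool", "arguments": {
  "deltas": [
    {"gripper": 0, "offset": [-0.006, -0.05, 0], "angular": [0, 0, 0]},
    {"gripper": 0, "offset": [-0.012, -0.095, 0], "angular": [0, 0, 0]},
    {"gripper": 0, "offset": [-0.0146, -0.117, 0], "angular": [0, 0, 0]},
    {"gripper": 0, "offset": [-0.0146, -0.117, 0], "angular": [0, 0, 0]},
    {"gripper": 0, "offset": [-0.0146, -0.117, 0], "angular": [0, 0, 0]}
  ]
}}

```text
t: 22.85
eef_pos: [0.6194, 0.2726, 0.2814]
tool_rot: [0.0, 0.999, -0.049, -0.0]
contact_force: [0.2, -0.4, 0.8]
gripper_width: 1.001
grasp_force: 0.0
```

```bash
python3 - <<'E'
from h import *
m,im=snap(); H,S,V=chans(im)
r=((H<7)|(H>173))&(S>170)&(V>70)
L=comps(r,300)
for c in L: print('red',c.mean(0).round(),rect(m,c,.010))
c=np.vstack(L); print(rect(m,c,.012))
cv2.imwrite('pics/w10.png',cv2.resize(im,(800,600)))
to((.626,.286,.11,-.1))
E
```

```text
red [223. 175.] (array([615.4, 303. ]), 76, 13, -0.117)
red [255. 186.] (array([610.8, 270.5]), 71, 12, -0.099)
(array([614.3, 287. ]), 75, 45, -0.093)
t 22.9 p [0.6199 0.2712 0.2816] yaw -0.1 q [-0.23  0.53 -0.4   1.55  0.23  1.11 -2.35] w 1.004 F [ 0.9 -0.9  0.5] gf 0.0
 off [0.0046, -0.0156, 0.1716] ang [0.002, 0.0, -0.0]
```

View pics/w10.png

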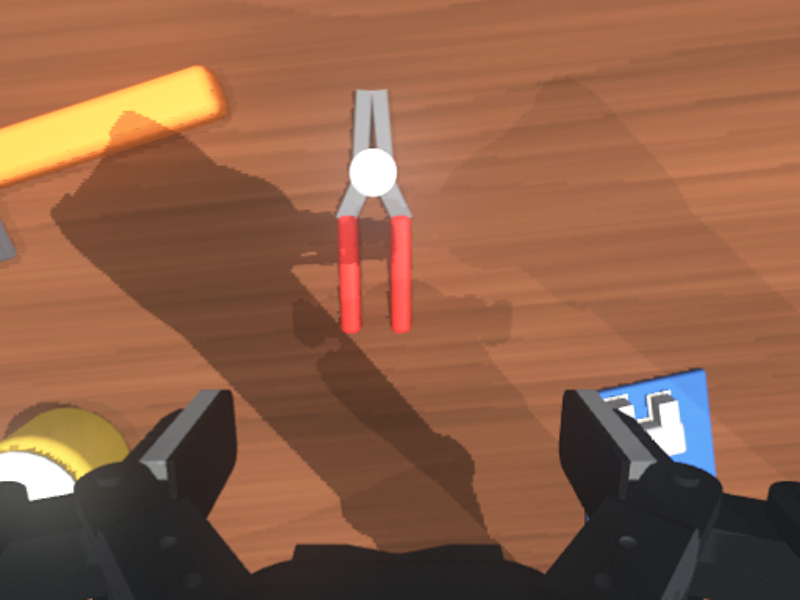

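```bash
python3 - <<'E'
from h import *
m=optics.camera_model('wrist')
for z,px in ((.014,(373,172)),(.01,(371,91)),(.012,(375.5,330)),(.012,(375,218))): print(plane(m,np.array([px])*.64,z).round(4))
P1=plane(m,np.array([[375.5,330]])*.64,.012)[0];P2=plane(m,np.array([[371.5,91]])*.64,.012)[0];d=P2-P1;print(np.arctan2(d[1],d[0]),np.linalg.norm(d))
to((.627,.2855,.11,-.095))
E
```

```text
[[0.6793 0.2787 0.014 ]]
[[0.7253 0.2749 0.01  ]]
[[0.5792 0.2884 0.012 ]]
[[0.6517 0.2806 0.012 ]]
-0.09510881185398154 0.14650655663897494
t 22.9 p [0.6199 0.2712 0.2816] yaw -0.1 q [-0.23  0.53 -0.4   1.55  0.23  1.11 -2.35] w 1.004 F [ 0.9 -0.9  0.5] gf 0.0
 off [0.0057, -0.0152, 0.1716] ang [0.002, 0.0, -0.007]
```

Call:
{"name": "drive_tool", "arguments": {
  "deltas": [
    {"gripper": 0, "offset": [0.008, -0.0135, 0.04], "angular": [0, 0, -0.006]},
    {"gripper": 0, "offset": [0.008, -0.0135, 0.085], "angular": [0, 0, -0.006]},
    {"gripper": 0, "offset": [0.008, -0.0135, 0.125], "angular": [0, 0, -0.006]},
    {"gripper": 0, "offset": [0.008, -0.0135, 0.158], "angular": [0, 0, -0.006]},
    {"gripper": 0, "offset": [0.008, -0.0135, 0.171], "angular": [0, 0, -0.006]}
  ]
}}

```text
t: 23.4
eef_pos: [0.6279, 0.2817, 0.1073]
tool_rot: [0.002, 0.999, -0.049, -0.002]
contact_force: [0.3, 0.1, 0.2]
gripper_width: 1.001
grasp_force: 0.0
```

Call:
{"name": "drive_tool", "arguments": {
  "deltas": [
    {"gripper": 0, "offset": [0, 0, 0.014], "angular": [0, 0, 0]},
    {"gripper": 0, "offset": [0, 0, 0.027], "angular": [0, 0, 0]},
    {"gripper": 0, "offset": [0, 0, 0.036], "angular": [0, 0, 0]},
    {"gripper": 0, "offset": [0, 0, 0.036], "angular": [0, 0, 0]}
  ]
}}

```text
t: 23.8
eef_pos: [0.6287, 0.285, 0.0746]
tool_rot: [0.0, 0.999, -0.047, -0.0]
contact_force: [-0.9, 0.1, 0.2]
gripper_width: 1.004
grasp_force: 0.0
```

```bash
python3 - <<'E'
from h import *
to((.629,.284,.074,-.095))
E
```

```text
t 23.8 p [0.6287 0.285  0.0746] yaw -0.095 q [-0.29  0.78 -0.34  1.63  0.34  0.78 -2.44] w 1.004 F [-0.9  0.1  0.2] gf 0.0
 off [0.0004, 0.001, 0.0006] ang [0.001, 0.001, 0.001]
```

Call:
{"name": "drive_tool", "arguments": {
  "deltas": [
    {"gripper": 100, "offset": [0, 0.001, 0], "angular": [0, 0, 0]},
    {"gripper": 200, "offset": [0, 0.001, 0], "angular": [0, 0, 0]},
    {"gripper": 255, "offset": [0, 0.001, 0], "angular": [0, 0, 0]},
    {"gripper": 255, "offset": [0, 0.001, 0], "angular": [0, 0, 0]},
    {"gripper": 255, "offset": [0, 0.001, 0], "angular": [0, 0, 0]}
  ],
  "grip_force": 70
}}

```text
t: 24.3
eef_pos: [0.6295, 0.2849, 0.0768]
tool_rot: [-0.001, 0.999, -0.047, 0.001]
contact_force: [-0.9, -0.3, 5.3]
gripper_width: 0.512
grasp_force: 71.9
```

Call:
{"name": "drive_tool", "arguments": {
  "deltas": [
    {"gripper": 255, "offset": [0, 0, 0], "angular": [0, 0, 0]},
    {"gripper": 255, "offset": [0, 0, 0], "angular": [0, 0, 0]}
  ]
}}

```text
t: 24.5
eef_pos: [0.6295, 0.2849, 0.0767]
tool_rot: [-0.001, 0.999, -0.047, 0.001]
contact_force: [-0.9, -0.2, 6.7]
gripper_width: 0.511
grasp_force: 71.9
```

Call:
{"name": "drive_tool", "arguments": {
  "deltas": [
    {"gripper": 255, "offset": [0, 0, -0.02], "angular": [0, 0, 0]},
    {"gripper": 255, "offset": [0, 0, -0.06], "angular": [0, 0, 0]},
    {"gripper": 255, "offset": [0, 0, -0.11], "angular": [0, 0, 0]},
    {"gripper": 255, "offset": [0, 0, -0.15], "angular": [0, 0, 0]},
    {"gripper": 255, "offset": [0, 0, -0.17], "angular": [0, 0, 0]}
  ]
}}

```text
t: 25.0
eef_pos: [0.6298, 0.2851, 0.2499]
tool_rot: [-0.001, 0.999, -0.047, 0.002]
contact_force: [-0.2, 0.0, -1.2]
gripper_width: 0.516
grasp_force: 71.8
```

```bash
python3 - <<'E'
from h import *
to((.46,.02,.25,.07))
E
```

```text
t 25.0 p [0.6298 0.2851 0.2499] yaw -0.095 q [-0.24  0.58 -0.4   1.54  0.25  1.06 -2.37] w 0.516 F [-0.2  0.  -1.2] gf 71.8
 off [-0.144, 0.2799, -0.0016] ang [-0.003, -0.006, -0.21]
```

Call:
{"name": "drive_tool", "arguments": {
  "deltas": [
    {"gripper": 255, "offset": [-0.02, 0.036, 0], "angular": [0, 0, -0.04]},
    {"gripper": 255, "offset": [-0.04, 0.074, 0], "angular": [0, 0, -0.08]},
    {"gripper": 255, "offset": [-0.06, 0.114, 0], "angular": [0, 0, -0.12]},
    {"gripper": 255, "offset": [-0.08, 0.154, 0], "angular": [0, 0, -0.16]},
    {"gripper": 255, "offset": [-0.1, 0.194, 0], "angular": [0, 0, -0.21]}
  ]
}}

```text
t: 25.5
eef_pos: [0.5095, 0.099, 0.2451]
tool_rot: [0.0, 0.999, 0.036, -0.0]
contact_force: [0.7, -0.5, -1.5]
gripper_width: 0.512
grasp_force: 71.8
```

Call:
{"name": "drive_tool", "arguments": {
  "deltas": [
    {"gripper": 255, "offset": [-0.025, 0.042, 0], "angular": [0, 0, 0]},
    {"gripper": 255, "offset": [-0.03, 0.08, 0], "angular": [0, 0, 0]},
    {"gripper": 255, "offset": [-0.03, 0.086, 0], "angular": [0, 0, 0]},
    {"gripper": 255, "offset": [-0.03, 0.086, 0], "angular": [0, 0, 0]}
  ]
}}

```text
t: 25.9
eef_pos: [0.4869, 0.0111, 0.2454]
tool_rot: [0.0, 0.999, 0.034, 0.0]
contact_force: [0.3, 0.9, -1.8]
gripper_width: 0.508
grasp_force: 71.9
```

```bash
python3 - <<'E'
from h import *
m,im=snap(); pads(m,im)
cv2.imwrite('pics/w11.png',cv2.resize(im,(800,600)))
to((.418,-.0945,.13,.07))
E
```

```text
pad px [384.  24.] (array([619.6, -85.8]), 97, 36, -1.507) 
pad px [143. 204.] (array([441. , 105.8]), 160, 95, 0.142) WHOLE
pad px [367. 200.] (array([446.2, -91.5]), 151, 95, 0.071) 
t 25.95 p [0.4872 0.0128 0.2454] yaw 0.07 q [ 0.22  0.27 -0.44  2.03  0.15  0.87 -1.8 ] w 0.508 F [ 0.7  0.5 -2. ] gf 71.9
 off [-0.0765, 0.1023, 0.1154] ang [-0.0, -0.001, -0.001]
```

View pics/w11.png

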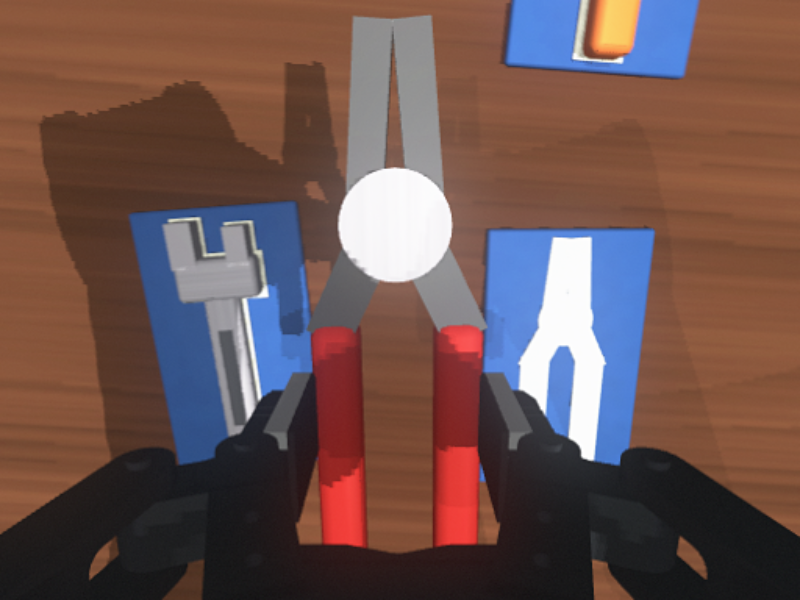

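The pliers are held straight, with the pivot at (395,225). Their tile is at right; the fingers cut off only its near end.

```bash
python3 - <<'E'
from h import *
o=bot.get_obs();p=o['eef_pos'];m=optics.camera_model('wrist')
for h,px in ((.014,(395,225)),(.010,(392.5,17)),(.012,(398,326)),(.0135,(395,225))):
    P=plane(m,np.array([px])*.64,p[2]-.0768+h); print(((P-p)@Rd(.07)).round(4))
c,s=np.cos(.07),np.sin(.07)
x,y=.4397-.022*c,-.0925-.022*s; print(x,y)
to((x,y,.13,.07))
E
```

```text
[[ 0.0497 -0.      0.0628]]
[[ 0.0962 -0.0005  0.0668]]
[[0.0234 0.0007 0.0648]]
[[ 0.0496 -0.      0.0633]]
0.4177538779944278 -0.09403874264142573
t 25.95 p [0.4872 0.0128 0.2454] yaw 0.07 q [ 0.22  0.27 -0.44  2.03  0.15  0.87 -1.8 ] w 0.508 F [ 0.7  0.5 -2. ] gf 71.9
 off [-0.0767, 0.1018, 0.1154] ang [-0.0, -0.001, -0.001]
```

Call:
{"name": "drive_tool", "arguments": {
  "deltas": [
    {"gripper": 255, "offset": [-0.025, 0.034, 0.015], "angular": [0, 0, 0]},
    {"gripper": 255, "offset": [-0.05, 0.07, 0.045], "angular": [0, 0, 0]},
    {"gripper": 255, "offset": [-0.076, 0.101, 0.08], "angular": [0, 0, 0]},
    {"gripper": 255, "offset": [-0.076, 0.101, 0.115], "angular": [0, 0, 0]},
    {"gripper": 255, "offset": [-0.076, 0.101, 0.135], "angular": [0, 0, 0]}
  ]
}}

```text
t: 26.45
eef_pos: [0.4168, -0.0931, 0.108]
tool_rot: [-0.0, 0.999, 0.035, -0.002]
contact_force: [0.1, 0.1, -1.5]
gripper_width: 0.514
grasp_force: 71.9
```

Call:
{"name": "drive_tool", "arguments": {
  "deltas": [
    {"gripper": 255, "offset": [0, 0, 0.006], "angular": [0, 0, 0]},
    {"gripper": 255, "offset": [0, 0, 0.01], "angular": [0, 0, 0]},
    {"gripper": 255, "offset": [0, 0, 0.01], "angular": [0, 0, 0]},
    {"gripper": 255, "offset": [0, 0, 0.01], "angular": [0, 0, 0]}
  ]
}}

```text
t: 26.85
eef_pos: [0.4194, -0.0929, 0.1011]
tool_rot: [0.0, 0.999, 0.036, 0.001]
contact_force: [-0.8, 0.3, -1.1]
gripper_width: 0.512
grasp_force: 71.9
```

```bash
python3 - <<'E'
from h import *
m,im=snap(); pads(m,im)
cv2.imwrite('pics/w12.png',cv2.resize(im,(800,600)))
to((.4178,-.094,.083,.07))
E
```

```text
pad px [186. 114.] (array([462.4, -60.6]), 112, 33, 0.061) 
pad px [325. 115.] (array([ 464.6, -119.4]), 116, 39, 0.07) 
pad px [255. 271.] (array([401.6, -95.5]), 83, 23, 0.071) 
t 26.9 p [ 0.4193 -0.0931  0.1012] yaw 0.071 q [ 0.34  0.44 -0.31  2.26  0.28  0.48 -1.7 ] w 0.511 F [ 0.2  0.  -2.2] gf 71.9
 off [-0.0016, 0.0008, 0.0182] ang [0.001, -0.003, 0.001]
```

View pics/w12.png

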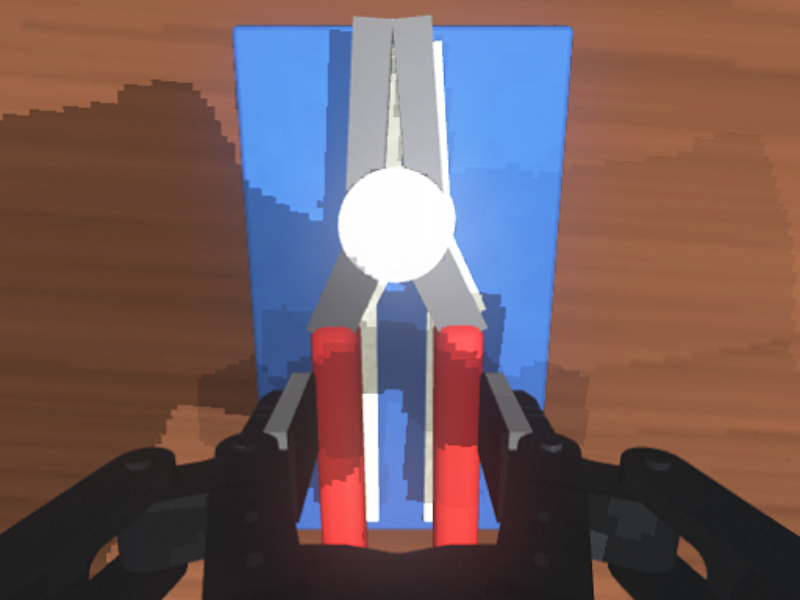

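Call:
{"name": "drive_tool", "arguments": {
  "deltas": [
    {"gripper": 255, "offset": [-0.0013, 0.0013, 0.007], "angular": [0, 0, 0]},
    {"gripper": 255, "offset": [-0.0013, 0.0013, 0.012], "angular": [0, 0, 0]},
    {"gripper": 255, "offset": [-0.0013, 0.0013, 0.015], "angular": [0, 0, 0]},
    {"gripper": 255, "offset": [-0.0013, 0.0013, 0.017], "angular": [0, 0, 0]},
    {"gripper": 255, "offset": [-0.0013, 0.0013, 0.018], "angular": [0, 0, 0]}
  ]
}}

```text
t: 27.4
eef_pos: [0.417, -0.0948, 0.0825]
tool_rot: [0.0, 0.999, 0.035, -0.0]
contact_force: [-7.3, 1.2, 26.2]
gripper_width: 0.512
grasp_force: 75.0
```

Call:
{"name": "drive_tool", "arguments": {
  "deltas": [
    {"gripper": 255, "offset": [0, 0, 0], "angular": [0, 0, 0]},
    {"gripper": 255, "offset": [0, 0, 0], "angular": [0, 0, 0]}
  ]
}}

```text
t: 27.6
eef_pos: [0.4169, -0.0948, 0.0826]
tool_rot: [0.0, 0.999, 0.035, -0.0]
contact_force: [-3.8, -0.2, 9.3]
gripper_width: 0.514
grasp_force: 73.1
```

Call:
{"name": "drive_tool", "arguments": {
  "deltas": [
    {"gripper": 110, "offset": [0, 0, 0], "angular": [0, 0, 0]},
    {"gripper": 80, "offset": [0, 0, 0], "angular": [0, 0, 0]},
    {"gripper": 40, "offset": [0, 0, 0], "angular": [0, 0, 0]},
    {"gripper": 0, "offset": [0, 0, 0], "angular": [0, 0, 0]},
    {"gripper": 0, "offset": [0, 0, 0], "angular": [0, 0, 0]}
  ]
}}

```text
t: 28.1
eef_pos: [0.4172, -0.0948, 0.0822]
tool_rot: [-0.0, 0.999, 0.035, 0.0]
contact_force: [0.6, 0.3, -0.4]
gripper_width: 0.998
grasp_force: 0.0
```

Call:
{"name": "drive_tool", "arguments": {
  "deltas": [
    {"gripper": 0, "offset": [0, 0, -0.03], "angular": [0, 0, 0]},
    {"gripper": 0, "offset": [0, 0, -0.07], "angular": [0, 0, 0]},
    {"gripper": 0, "offset": [0, 0, -0.12], "angular": [0, 0, 0]},
    {"gripper": 0, "offset": [0, 0, -0.17], "angular": [0, 0, 0]},
    {"gripper": 0, "offset": [0, 0, -0.2], "angular": [0, 0, 0]}
  ]
}}

```text
t: 28.6
eef_pos: [0.4179, -0.0947, 0.2859]
tool_rot: [0.001, 0.999, 0.035, 0.002]
contact_force: [1.1, -0.1, -0.9]
gripper_width: 1.001
grasp_force: 0.0
```

Call:
{"name": "drive_tool", "arguments": {
  "deltas": [
    {"gripper": 0, "offset": [0, 0, 0], "angular": [0, 0, 0]},
    {"gripper": 0, "offset": [0, 0, 0], "angular": [0, 0, 0]}
  ]
}}

```text
t: 28.8
eef_pos: [0.4171, -0.095, 0.2825]
tool_rot: [0.0, 0.999, 0.035, 0.001]
contact_force: [-0.2, -0.1, -0.0]
gripper_width: 0.996
grasp_force: 0.0
```

```bash
python3 - <<'E'
from h import *
m,im=snap(); pads(m,im); a=im
H,S,V=chans(im)
for c in comps(((H<7)|(H>173))&(S>170)&(V>70),200): print('red',rect(m,c,.013))
m,t=snap('top')
# compare tin / glueup with the first picture
t0=cv2.imread('top0.png')
for n,(x0,y0,x1,y1) in dict(tin=(45,185,90,225),glue=(395,138,440,185)).items():
    print(n,cv2.absdiff(t,t0)[y0:y1,x0:x1].max(2).mean())
cv2.imwrite('pics/w13.png',np.hstack([cv2.resize(a,(400,300)),cv2.resize(t[:300],(400,300))]))
to()
E
```

```text
pad px [455.  25.] (array([ 566.3, -282.5]), 82, 35, -1.542) 
pad px [ 59. 136.] (array([438.5, 105.9]), 162, 99, 0.14) WHOLE
pad px [253. 137.] (array([439.4, -93.2]), 161, 95, 0.07) WHOLE
red (array([ 400.9, -112.7]), 73, 10, 0.086)
red (array([397.6, -80.2]), 71, 12, 0.084)
tin 2.5927777777777776
glue 3.01371158392435
t 28.9 p [ 0.4163 -0.0948  0.281 ] yaw 0.07 q [ 0.48  0.12 -0.42  2.12  0.06  0.92 -1.48] w 1.003 F [ 0.1 -0.2  0.2] gf 0.0
```

View pics/w13.png

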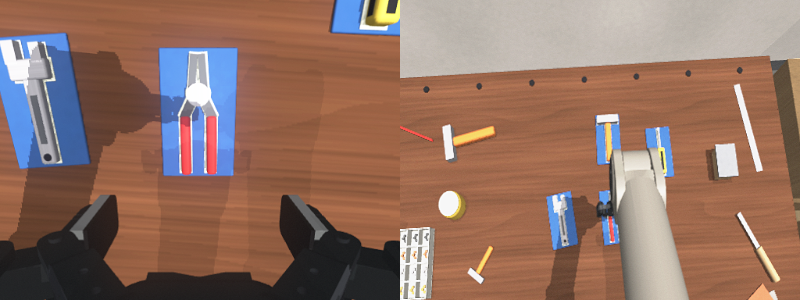

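All four tools are on their silhouettes. The pliers are within about 2 mm, and the tin and block show no change. Handing in.

```bash
python3 -c "
from station import bot
print(bot.hand_in())"
```

```text
the job is handed in; nothing more can be done
None
```

All four tools lie released on their matching tiles, heads pointing the right way and within about 2 mm of their silhouettes; the tin and wooden block look undisturbed, and the job was handed in at about 29 s of the 112 s allowed.

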